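Nest three saucepans with their handles fanned

ROBOT

A 6-joint arm with a two-finger parallel gripper is mounted at the origin on a cart in front of the work surface, level with it; the furniture and walls round the work are solid. World frame = base frame: x ahead of the robot, y to its left, z up, the work surface at z = 0. Lengths are in mm, angles in degrees, forces in N, time in s.
With the tool pointing down it reaches from about 350 to 850 mm from the base axis. Payload 8.1 kg.
Tool frame: the origin (TCP) lies midway between the tips of the shut fingers; the grasp point (between the pads) lies 19 mm behind it; z points along the fingers, y is the line along which they close (so a half turn about z gives the same grasp; the last joint's range is limited). The gripper opens to 85 mm and grips with 20 to 120 N. Pads are 22 mm wide; open, the fingers measure 114 mm over their backs; the gripper's body (76 mm by 85 mm) begins 54 mm behind the grasp point. The pads swing forward as they close: fully open they stand 13 mm farther back than shut.
Start: joints at [68.388, 7.471, 85.268, -0, 87.261, -4.893], TCP at [172.584, 574.648, 231.292] pointing down, gripper open.
Joint ranges: [-169.43, 169.43], [-51.17, 129.36], [1.28, 143.12], [-76.62, 256.62], [0, 156.53], [-152.29, 152.29]. Speed limits (degrees/s): [136.94, 136.94, 159.86, 180, 180, 180].

INTERFACE

Orientations are given as [roll, pitch, yaw] about the fixed x, y, z axes, in that order (R = Rz(yaw) Ry(pitch) Rx(roll)).
In Python, from bench import r gives the robot as it stands.
- The arm moves only by the tool step_arm, never from a script. Its arguments are lists of equal length, an entry for each row: "delta_pos": the shift along the world's x, y, z in units of 200 mm (1.0 is 200 mm), a list of three; "spin": the turn about the world's z in units of 180 degrees (1.0 is 180 degrees). In form: {"delta_pos": [[dx, dy, dz], ...], "spin": [spin, ...]}. A call has 1 to 8 rows; each row shifts and turns the commanded pose from where the row before left it; what a row does not reach is not made up. A row lasts 1/8 s, in which the tool goes at most 62.5 mm and 10.7 degrees, less where a joint would pass 70% of its speed; a pose out of reach is approached as far as the arm can. A call with a number of a shift or a turn outside -1 to 1 is refused whole. A call with a gripper value outside its range is refused whole. "gripper" is the opening, from -1 (shut) to 1 (fully open), set as the call begins (left out, the last holds). The fingers move at their own pace and stop on an object; "squeeze" is the grip in N (left out, the last holds). Time passes only in rows, so rows that do not move let the fingers close. It gives the time, the measured TCP pose, the force, the opening and the grip force at its end, in the units of the state.
- r.sense(): the state, without advancing time (a new reading comes with each control period).
- r.snapshot(name): name is "side" or "top"; returns a dict with "pixels" (384x512x3 uint8, blue, green, red), "fx", "fy", "cx", "cy" (pixels), "dist_coeffs" ([k1, k2, p1, p2, k3] as OpenCV has them; the pictures are not rectified), "camera_from_world" (4x4, takes a point from world to camera coordinates). Camera axes: x right, y up, looking along -z (the intrinsics and any distortion apply to the point x, -y, -z); pixel columns grow to the right and rows downward; lengths in mm; the calibration is good to about 2 mm. A picture is of the moment at which its call begins. There is no depth.
- r.hand_in(): hands the job in; it is judged then, once.
The state is a dict: "time": time; "joint_pos": joint angles; "qd": joint speeds; "joint_efforts": joint torques, N m; "tool_pos": TCP position; "tcp_rot": TCP orientation; "ft_force": force on the tool from outside, world axes, zero at the start; "wrist_torque": the same for the moment, N m; "finger_gap": finger opening in mm; "grip_force": force on a finger pad.
Only numpy, scipy, OpenCV 4.12 (cv2) and the standard library are available. Lean on these libraries where they do the work, as an engineer would, in place of code of your own. Each camera call takes 0.05 s, during which the arm holds its last target. There are 200 camera calls.

TASK

Take the medium saucepan off its slanted stand and nest it in the large one, then take the small one off its stand and nest it in the medium one, and press the nest down until the stiff cushion in the large pan is hard on its floor and every pan sits fully home. Fan the handles: turn each about an eighth of a turn from the handle just below, both steps in the same direction, so none lies over another. Set the pans in gently instead of dropping or ramming them, leave the large pan where it stands and do not disturb the jar, ramekin and shaker; let go at the end.

Things in the scene. Friction and masses are not known exactly. Their poses are not given: they have to be found in the camera images.
- large_pan: large saucepan: round, straight-walled, steel, 132 mm outside diameter (135 over the rim flare, top 5 mm), 126 mm inside, 44 mm tall, floor 4 mm, one black handle 105 mm long. Origin: middle of its underside; z up its axis out of the mouth, x from the axis towards the handle, y across the handle. Loose, 0.95 kg. Its handle begins 81 mm from the axis, 39 mm up, and rises at 20 degrees.
- large_pan_center (a point): centre of the large pan: on its axis half-way up, 22 mm above its underside, 22 mm below the rim; axes as large_pan. In it a 4 mm rubber cushion disc, 120 mm wide, grips the wall 8 to 14 mm above the floor. It slides only straight down, stays where it is pushed, bears the pans' weight; 11 N moves it until it stops on the floor.
- medium_pan: medium saucepan: round, straight-walled, steel, 120 mm outside diameter (123 over the rim flare, top 5 mm), 114 mm inside, 49 mm tall, floor 4 mm, one black handle 100 mm long. Origin: middle of its underside; z up its axis out of the mouth, x from the axis towards the handle, y across the handle. About 0.26 kg, loose; its weight is off-centre, towards the handle.
- medium_pan_center (a point): centre of the medium pan: on its axis half-way up, 24.5 mm above its underside, 24.5 mm below the rim; axes as medium_pan. It starts on the medium stand, axis leaning 40 degrees towards its handle, which points downhill. Fully home in the large pan it is 10.5 mm above the large pan's centre; it cannot get there with its handle over the large one's.
- medium_pan_grip (a point): where to hold the medium pan: on the middle line of its black handle, a bar 18 mm wide and thick, 100 mm long, held by a flat steel bracket near the rim. The bar begins 75 mm from the pan's axis, 44 mm above its underside, and rises outwards at 20 degrees; this point is 30 mm along it: 103.2 mm from the axis, 54.3 mm up. Axes as medium_pan: pinch across y.
- small_pan: small saucepan: round, straight-walled, steel, 108 mm outside diameter (111 over the rim flare, top 5 mm), 102 mm inside, 54 mm tall, floor 4 mm, one black handle 95 mm long. Origin: middle of its underside; z up its axis out of the mouth, x from the axis towards the handle, y across the handle. About 0.20 kg, loose; its weight is off-centre, towards the handle.
- small_pan_center (a point): centre of the small pan: on its axis half-way up, 27 mm above its underside, 27 mm below the rim; axes as small_pan. It starts on the small stand, axis leaning 40 degrees towards its handle, which points downhill. Seated in the medium pan it is 6.5 mm above the medium pan's centre; it cannot seat with its handle over the medium one's.
- small_pan_grip (a point): where to hold the small pan: on the middle line of its black handle, a bar 18 mm wide and thick, 95 mm long, held by a flat steel bracket near the rim. The bar begins 69 mm from the pan's axis, 49 mm above its underside, and rises outwards at 20 degrees; this point is 30 mm along it: 97.2 mm from the axis, 59.3 mm up. Axes as small_pan: pinch across y.
- medium_stand_rest (a point): medium pan's slanted draining stand, dark steel, fixed, 126 mm square: the point on the sloping board under the pan's middle, 95 mm above the table. x points level downhill, z up; the board slopes down 40 degrees towards x. Two pins, 10 mm thick, 40 mm long, stand square to the board 42 degrees either side of the downhill line and hold the pan's wall.
- small_stand_rest (a point): small pan's slanted draining stand, dark steel, fixed, 114 mm square: the point on the sloping board under the pan's middle, 95 mm above the table. x points level downhill, z up; the board slopes down 40 degrees towards x. Two pins, 10 mm thick, 40 mm long, stand square to the board 42 degrees either side of the downhill line and hold the pan's wall.
- salt_jar: bystander: clear jar of salt with a tan lid, 72 mm across, 78 mm tall, origin under its middle
- ramekin: bystander: ribbed white ramekin, 99 mm across, 43 mm tall, origin under its middle
- shaker: bystander: steel dredge shaker with a handle, 69 x 96 mm, 105 mm tall, origin under its middle
There are look-alikes about, which are no part of the job. What is shaped like the medium_pan but red is not meant.

How it is judged (in metres and radians):
On the way, in this order (a step that is already met when the one before it is completed fails the run):
1. the medium pan sits level in the large pan, on its cushion, with its handle about an eighth of a turn to one side of the large pan's, and is let go (((z of medium_pan_center in the frame of large_pan_center between 0.0075 and 0.0275 m and horizontal distance between medium_pan_center and large_pan_center below 0.008 m and angle between medium_pan_center's own z axis and vertical below 0.05 rad and x of medium_pan_grip in the frame of large_pan_center above 0.0413 m and y of medium_pan_grip in the frame of large_pan_center above 0.0413 m) or (z of medium_pan_center in the frame of large_pan_center between 0.0075 and 0.0275 m and horizontal distance between medium_pan_center and large_pan_center below 0.008 m and angle between medium_pan_center's own z axis and vertical below 0.05 rad and x of medium_pan_grip in the frame of large_pan_center above 0.0413 m and y of medium_pan_grip in the frame of large_pan_center below -0.0413 m)) and contact force between medium_pan and the fingers below 0.2 N), for 0.2 s.
2. the small pan sits flat in the medium pan, its handle about an eighth of a turn farther round in the same direction (((z of medium_pan_center in the frame of large_pan_center between 0.0075 and 0.0275 m and horizontal distance between medium_pan_center and large_pan_center below 0.008 m and angle between each of medium_pan_center, small_pan_center's own z axis and vertical below 0.05 rad and x of medium_pan_grip in the frame of large_pan_center above 0.0413 m and y of medium_pan_grip in the frame of large_pan_center above 0.0413 m and z of small_pan_center in the frame of medium_pan_center between 0.0035 and 0.0095 m and horizontal distance between small_pan_center and medium_pan_center below 0.008 m and x of small_pan_grip in the frame of medium_pan_center above 0.0389 m and y of small_pan_grip in the frame of medium_pan_center above 0.0389 m) or (z of medium_pan_center in the frame of large_pan_center between 0.0075 and 0.0275 m and horizontal distance between medium_pan_center and large_pan_center below 0.008 m and angle between each of medium_pan_center, small_pan_center's own z axis and vertical below 0.05 rad and x of medium_pan_grip in the frame of large_pan_center above 0.0413 m and y of medium_pan_grip in the frame of large_pan_center below -0.0413 m and z of small_pan_center in the frame of medium_pan_center between 0.0035 and 0.0095 m and horizontal distance between small_pan_center and medium_pan_center below 0.008 m and x of small_pan_grip in the frame of medium_pan_center above 0.0389 m and y of small_pan_grip in the frame of medium_pan_center below -0.0389 m))), for 0.2 s.
At the end, for the whole second after the job is handed in: Medium pan in large, small in medium: each upright within 0.05 rad, within 8 mm of the axis below and 3 mm of seated height; each handle 24 to 66 degrees round from the one just below, both the same way; large pan upright, within 50 mm of its start; all released and at rest (((z of medium_pan_center in the frame of large_pan_center between 0.0075 and 0.0135 m and horizontal distance between medium_pan_center and large_pan_center below 0.008 m and angle between each of medium_pan_center, small_pan_center's own z axis and vertical below 0.05 rad and x of medium_pan_grip in the frame of large_pan_center above 0.0413 m and y of medium_pan_grip in the frame of large_pan_center above 0.0413 m and z of small_pan_center in the frame of medium_pan_center between 0.0035 and 0.0095 m and horizontal distance between small_pan_center and medium_pan_center below 0.008 m and x of small_pan_grip in the frame of medium_pan_center above 0.0389 m and y of small_pan_grip in the frame of medium_pan_center above 0.0389 m) or (z of medium_pan_center in the frame of large_pan_center between 0.0075 and 0.0135 m and horizontal distance between medium_pan_center and large_pan_center below 0.008 m and angle between each of medium_pan_center, small_pan_center's own z axis and vertical below 0.05 rad and x of medium_pan_grip in the frame of large_pan_center above 0.0413 m and y of medium_pan_grip in the frame of large_pan_center below -0.0413 m and z of small_pan_center in the frame of medium_pan_center between 0.0035 and 0.0095 m and horizontal distance between small_pan_center and medium_pan_center below 0.008 m and x of small_pan_grip in the frame of medium_pan_center above 0.0389 m and y of small_pan_grip in the frame of medium_pan_center below -0.0389 m)) and linear speed of each of large_pan, medium_pan, small_pan below 0.02 m/s and angle between large_pan_center's own z axis and vertical below 0.05 rad and distance of large_pan_center from where it was at the start of the episode below 0.05 m and contact force between each of large_pan, medium_pan, small_pan and the fingers below 0.2 N); the robot touches nothing.
It fails at once if a pan is dropped or rammed into the one below (more than 60 N between two pans) (contact force between any of medium_pan, small_pan and large_pan above 60 N or contact force between small_pan and medium_pan above 60 N).
It fails at once if the large pan is shifted by more than 60 mm (distance of large_pan_center from where it was at the start of the episode above 0.06 m).
It fails at once if the jar, ramekin or shaker is moved by more than 30 mm (distance of any of salt_jar, ramekin, shaker from where it was at the start of the episode above 0.03 m).
It also fails if it takes over 72 s, if anything falls off the work surface, if the arm or the gripper's body presses on something with over 40 N, if the wrist force passes 120 N, or if a joint passes its speed limit or range.

## Working session

There is one attempt and no reset: what is moved stays moved. The work goes in short steps, Python scripts to look and compute and a tool call to move; the robot and the scene stay as the last step left them, time stands still between calls to the robot, and variables do not carry over. Pictures are saved under pics/ and viewed, at most 10 in all, crops included, and the job is handed in when it is done.

Besides the shell and the picture viewer there is one more tool, called after "Emit:" as name(argument=value, ...) on one line, values as JSON. step_arm: Moves the arm, as the interface text tells. Shifts and turns lie within -1 to 1; 1 stands for 200 mm of shift or 180 degrees of turn. Its arguments: {"type":"object","properties":{"delta_pos":{"type":"array","items":{"type":"array","items":{"type":"number","minimum":-1,"maximum":1}}},"spin":{"type":"array","items":{"type":"number","minimum":-1,"maximum":1}},"gripper":{"type":"number"},"squeeze":{"type":"number"}},"required":["delta_pos","spin"]}

```bash
mkdir -p pics; ls; cat > h.py <<'E'
from bench import r
import cv2, numpy as np, pickle
def snap(n,f):
    s=r.snapshot(n); pickle.dump(s,open(f'pics/{f}.pkl','wb')); cv2.imwrite(f'pics/{f}.png',s['pixels']); return s
def load(f): return pickle.load(open(f'pics/{f}.pkl','rb'))
def K(s): return np.array([[s['fx'],0,s['cx']],[0,s['fy'],s['cy']],[0,0,1.]])
def proj(s,P):
    T=np.array(s['camera_from_world']); P=np.atleast_2d(P).astype(float)
    c=(P@T[:3,:3].T+T[:3,3])*[1,-1,-1]
    return cv2.projectPoints(c,np.zeros(3),np.zeros(3),K(s),np.array(s['dist_coeffs'],float))[0][:,0]
def ray(s,uv):
    T=np.array(s['camera_from_world']); R=T[:3,:3]
    n=cv2.undistortPoints(np.array(uv,float).reshape(-1,1,2),K(s),np.array(s['dist_coeffs'],float))[:,0]
    d=np.c_[n[:,0],-n[:,1],-np.ones(len(n))]@R
    return -R.T@T[:3,3], d/np.linalg.norm(d,axis=1)[:,None]
def atz(s,uv,z):
    o,d=ray(s,uv); return o+d*((z-o[2])/d[:,2])[:,None]
E
python3 - <<'E'
from h import *
a=snap('side','s0');b=snap('top','t0')
for s in(a,b):
    print(s['fx'],s['dist_coeffs'],ray(s,[[256,192]]))
print(r.sense())
im=np.hstack([a['pixels'],b['pixels']])
for n,s in(('s0',a),('t0',b)): cv2.imwrite(f'pics/{n}b.png',cv2.resize(s['pixels'],(800,600),interpolation=cv2.INTER_CUBIC))
E
```

```text
pics
380.2644539548682 [-0.03249436  0.          0.          0.          0.        ] (array([  137.04019899, -1041.18854935,   850.98925093]), array([[ 0.33012946,  0.74335106, -0.58175918]]))
370.95394967632717 [-0.00305584  0.          0.          0.          0.        ] (array([ 457.1154967 ,  -76.51896308, 1576.06869075]), array([[ 0.0752595 , -0.00474807, -0.99715268]]))
{'time': 0.1, 'joint_pos': array([ 6.83882900e+01,  7.51004554e+00,  8.53248053e+01,  1.88546121e-04,
        8.72622858e+01, -4.89404644e+00]), 'qd': array([ 0.14121703, -0.0037126 , -0.0913142 , -0.02899129,  0.11003522,
       -0.07159548]), 'joint_efforts': array([ 1.08056352e-03, -5.70958006e+01, -5.01940298e+01, -2.43774530e-04,
        8.21142050e-03, -1.94822377e-05]), 'tool_pos': array([172.39214915, 574.16786766, 230.34008581]), 'tcp_rot': array([-1.79903234e+02, -8.47467921e-03,  1.63282320e+02]), 'ft_force': array([-0.42901696, -0.10706682, -0.42424188]), 'wrist_torque': array([-0.00635088, -0.01003362, -0.02217145]), 'grip_force': 0.0, 'finger_gap': 85.46000762896303}
```

View pics/s0b.png

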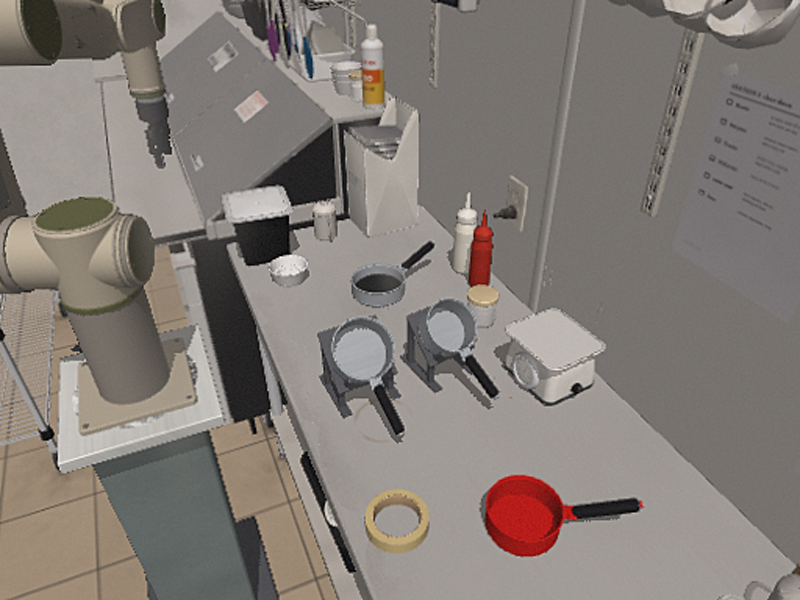

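View pics/t0b.png

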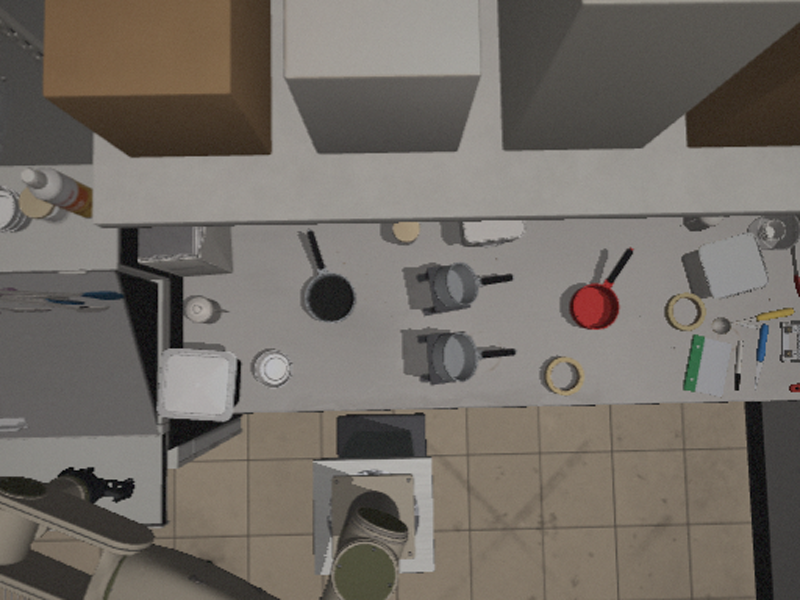

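The side view shows the medium pan and stand at about (362,350) and the small one at (450,325). The large pan is at (378,283), the jar at (482,305), the ramekin at (290,268), the shaker at (325,220) and the red decoy at (525,515). In the top view the medium pan is at (452,357), the small at (457,285), the large at (330,297) and the jar at (405,232). I'll enlarge both views.

```bash
python3 - <<'E'
from h import *
def crop(f,x,y,w,h,k,o):
    im=load(f)['pixels'][y:y+h,x:x+w]; cv2.imwrite(f'pics/{o}.png',cv2.resize(im,None,fx=k,fy=k,interpolation=cv2.INTER_CUBIC))
crop('s0',195,150,133,140,4,'s0c')
crop('t0',185,138,150,112,5,'t0c')
E
```

```text
(no output)
```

View pics/s0c.png

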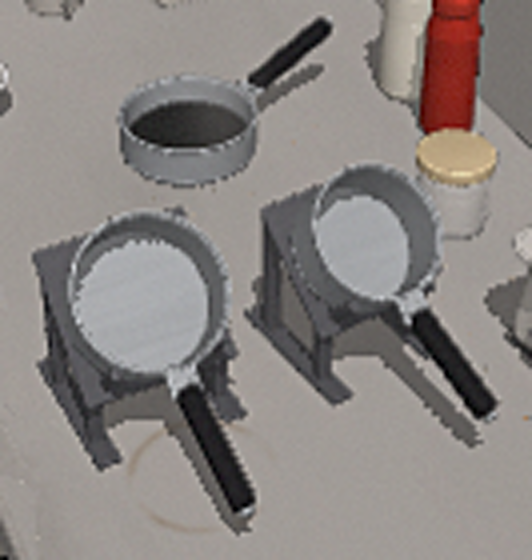

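View pics/t0c.png

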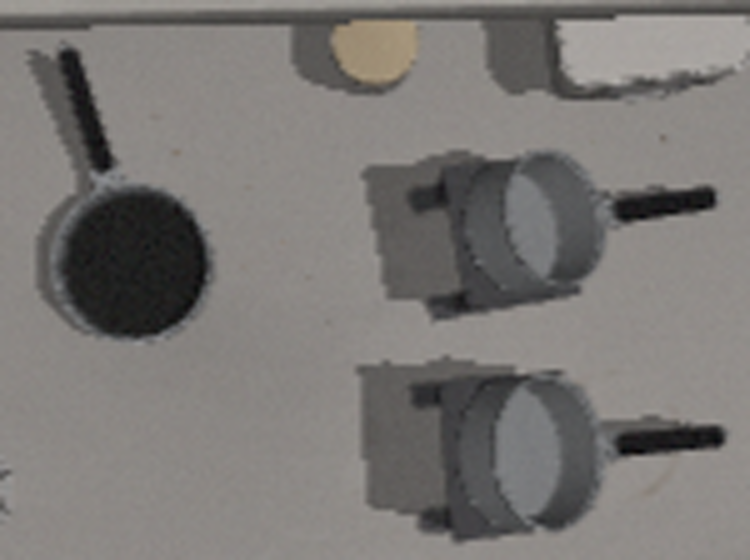

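The crops give me the rims and handle ends. In the side crop the medium bar runs (184,392)→(245,508), the small (419,312)→(488,412) and the large (255,82)→(325,25). In the top crop they run (615,443)→(725,437), (612,210)→(717,197) and (105,168)→(68,50). I'll fit the poses.

```bash
cat > fit.py <<'E'
from h import *
from scipy.optimize import least_squares
from scipy.spatial.transform import Rotation as Ro
PAN={'L':(67.5,44,81,39,105),'M':(61.5,49,75,44,100),'S':(55.5,54,69,49,95)}
def pts(k,p):  # p: x,y,z,yaw deg,tilt deg (axis leaning to handle)
    R=Ro.from_euler('ZY',[p[3],p[4]],degrees=True); r,h,a,b,l=PAN[k]
    t=np.linspace(0,2*np.pi,181); c,s=np.cos(np.radians(20)),np.sin(np.radians(20))
    f=lambda P:R.apply(P)+p[:3]
    return f(np.c_[r*np.cos(t),r*np.sin(t),0*t+h]), f(np.array([[a,0,b],[a+l*c,0,b+l*s]]))
def fit(k,p0,obs,free=(0,1,2,3)):  # obs: list of (snapshot, rimpts, handlepts)
    free=list(free)
    def res(q):
        p=np.array(p0,float);p[free]=q; rim,hd=pts(k,p);o=[]
        for s,rp,hp in obs:
            if len(rp): 
                c=proj(s,rim); o+=list(np.linalg.norm(np.array(rp)[:,None]-c[None],axis=2).min(1))
            if len(hp): o+=list((np.array(hp)-proj(s,hd)).ravel())
        return o
    q=least_squares(res,np.array(p0,float)[free],x_scale=[1]*len(free),diff_step=1e-4); p=np.array(p0,float);p[free]=q.x
    return p,np.round(q.fun,1)
def grip(k,p):
    R=Ro.from_euler('ZY',[p[3],p[4]],degrees=True); r,h,a,b,l=PAN[k]
    return R.apply([a+30*np.cos(np.radians(20)),0,b+30*np.sin(np.radians(20))])+p[:3]
E
python3 - <<'E'
from fit import *
a,b=load('s0'),load('t0')
S=lambda L:[[195+(u+.5)/4-.5,150+(v+.5)/4-.5] for u,v in L]
T=lambda L:[[185+(u+.5)/5-.5,138+(v+.5)/5-.5] for u,v in L]
o={'M':([(150,212),(70,285),(230,300),(212,350),(95,235)],[(184,392),(245,508)],[(605,455),(550,372),(550,532)],[(615,443),(725,437)]),
'S':([(375,165),(440,230),(315,225)],[(419,312),(488,412)],[(606,215),(548,152),(565,285)],[(612,210),(717,197)]),
'L':([(120,125),(257,115),(185,77)],[(255,82),(325,25)],[(55,258),(213,258),(133,182),(133,340)],[(105,168),(68,50)])}
for k,tl in(('M',40),('S',40),('L',0)):
    i=T([{'M':(520,455),'S':(520,220),'L':(134,260)}[k]])
    g=atz(b,i,80)[0]; g[2]=95 if tl else 0
    p0=[*g,15 if k=='L' else -90,tl]
    s=o[k]; obs=[(a,S(s[0]),S(s[1])),(b,T(s[2]),T(s[3]))]
    for fr in((0,1,2,3),(0,1,2,3,4),(0,1,3)):
        p,e=fit(k,p0,obs,fr); print(k,np.round(p,1),'grip',np.round(grip(k,p),1)); 
    print(e)
for n,u,z in(('jar',(374,50),78),('shelf',(400,14),600)): print(n,atz(b,T([u]),z))
print('jar side',atz(a,S([(456,158)]),78))
print('shaker,ram',atz(b,[[203*.64,308*.64],[272*.64,368*.64]],60))
E
```

```text
M [ 419.  -201.5   91.5  -86.7   40. ] grip [ 425.6 -315.3   66.7]
M [ 419.8 -200.9   87.6  -87.2   37.4] grip [ 425.4 -315.7   68. ]
M [ 419.5 -203.1   95.   -87.1   40. ] grip [ 425.2 -316.9   70.2]
[ 0.6  0.2  1.   0.2  0.9 -0.7  0.8 -0.1 -0.1  0.9  0.6  0.3 -0.2 -0.9
  0.3 -0.3]
S [ 598.2 -208.1   93.3  -80.    40. ] grip [ 617.8 -318.9   76.2]
S [ 600.8 -207.2   88.4  -81.5   37.2] grip [ 617.6 -319.1   76.9]
S [ 597.5 -209.1   95.   -80.    40. ] grip [ 617.1 -319.9   77.9]
[ 0.8  0.8  0.5  0.5 -0.3 -0.8 -0.1  0.4  0.4  0.8 -0.4 -0.8  0.6 -0. ]
L [585.  100.7  -0.8  16.    0. ] grip [690.  130.8  48.4]
L [ 5.854e+02  1.015e+02 -1.600e+00  1.570e+01 -5.000e-01] grip [690.1 130.9  48.6]
L [584.8 100.6   0.   15.9   0. ] grip [689.8 130.5  49.3]
[ 0.4  0.4  0.7  0.4 -1.1 -0.6  0.6  0.5  0.5  0.2  0.8 -0.3 -0.4  0.3
  0.1]
jar [[ 751.68428026 -101.42440613   78.        ]]
shelf [[ 668.16596066 -107.02930342  600.        ]]
jar side [[ 752.30273634 -114.18275505   78.        ]]
shaker,ram [[561.45485705 431.13840588  60.        ]
 [401.54148083 252.31324311  60.        ]]
```

Emit:
step_arm(delta_pos=[[0.15,-0.22,0.05],[0.15,-0.22,0.05],[0.15,-0.22,0.05],[0.15,-0.22,0.05],[0.15,-0.22,0.05],[0.15,-0.22,0],[0.15,-0.22,0],[0.15,-0.22,0]], spin=[-0.05,-0.05,-0.05,-0.05,-0.05,-0.05,-0.05,-0.04], gripper=1, squeeze=20)

```text
time: 1.1
tool_pos: [413.1, 221.0, 281.1]
tcp_rot: [-180.0, 0.0, 92.8]
ft_force: [-0.1, 0.1, 0.1]
finger_gap: 85.5
grip_force: 0.0
```

Emit:
step_arm(delta_pos=[[0.01,-0.27,0],[0.01,-0.27,0],[0.01,-0.27,0],[0.01,-0.27,0],[0.01,-0.27,0],[0.01,-0.27,0],[0,-0.27,0],[0,-0.27,0]], spin=[0,0,0,0,0,0,0,0])

```text
time: 2.1
tool_pos: [424.1, -211.1, 281.0]
tcp_rot: [-180.0, -0.0, 93.1]
ft_force: [0.9, 0.4, 0.7]
finger_gap: 85.4
grip_force: 0.0
```

Emit:
step_arm(delta_pos=[[0,-0.27,0],[0,-0.26,0],[0,0,-0.25],[0,0,-0.25],[0,0,-0.25],[0,0,-0.1],[0,0,0],[0,0,0]], spin=[0,0,0,0,0,0,0,0])

```text
time: 3.1
tool_pos: [425.1, -315.8, 112.5]
tcp_rot: [179.9, 0.1, 93.1]
ft_force: [0.8, 0.1, -0.2]
finger_gap: 85.1
grip_force: 0.0
```

```bash
python3 - <<'E'
from h import *
a=snap('side','s1');b=snap('top','t1')
A=cv2.resize(a['pixels'][190:290,190:310],None,fx=4,fy=4,interpolation=3)
B=cv2.resize(b['pixels'][170:260,260:340],None,fx=4,fy=4,interpolation=3)
B=cv2.copyMakeBorder(B,0,40,0,0,0)
cv2.imwrite('pics/v1.png',np.hstack([A,B])); print(r.sense()['tool_pos'])
E
```

```text
[ 425.54280738 -316.17823155  113.13494283]
```

View pics/v1.png

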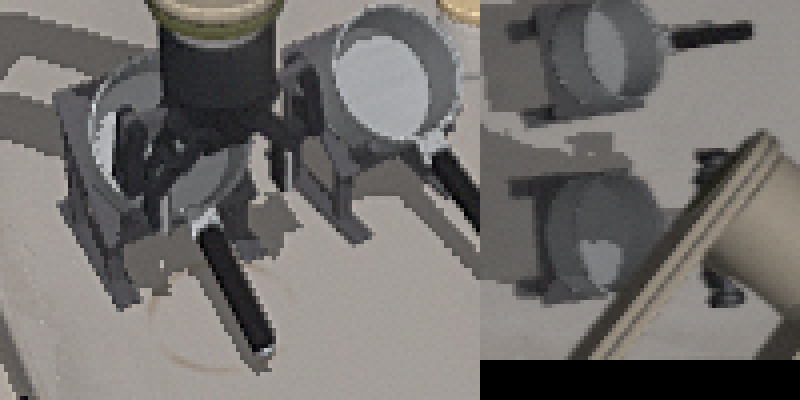

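The fingers straddle the medium handle: top crop (710,165) and (725,290), with the bar at about row 225. I'll go down and close.

Emit:
step_arm(delta_pos=[[0,0,-0.15],[0,0,-0.12],[0,0,-0.04],[0,0,0]], spin=[0,0,0,0])

```text
time: 3.7
tool_pos: [424.9, -315.5, 49.9]
tcp_rot: [180.0, 0.0, 93.1]
ft_force: [-0.8, -0.7, -0.1]
finger_gap: 85.5
grip_force: 0.0
```

Emit:
step_arm(delta_pos=[[0,0,0],[0,0,0],[0,0,0],[0,0,0],[0,0,0],[0,0,0],[0,0,0],[0,0,0]], spin=[0,0,0,0,0,0,0,0], gripper=-1, squeeze=20)

```text
time: 4.7
tool_pos: [424.7, -315.5, 49.5]
tcp_rot: [180.0, 0.0, 93.1]
ft_force: [-0.5, -0.8, 4.4]
finger_gap: 17.2
grip_force: 26.2
```

Emit:
step_arm(delta_pos=[[0,-0.025,0.071],[0,-0.018,0.073],[0,-0.012,0.074],[0,-0.005,0.075]], spin=[0,0,0,0])

```text
time: 5.2
tool_pos: [424.7, -327.7, 109.2]
tcp_rot: [180.0, 0.0, 93.1]
ft_force: [0.1, -0.7, -3.2]
finger_gap: 17.5
grip_force: 23.9
```

```bash
python3 - <<'E'
from h import *
a=snap('side','s2'); 
A=cv2.resize(a['pixels'][170:290,190:330],None,fx=4,fy=4,interpolation=3)
cv2.imwrite('pics/v2.png',A); s=r.sense(); print(s['tool_pos'],s['ft_force'],s['wrist_torque'])
E
```

```text
[ 425.67723145 -328.61652807  111.5544584 ] [ 1.45009167 -1.17698081 -0.59654583] [-0.37963414 -0.0638183  -0.00533451]
```

View pics/v2.png

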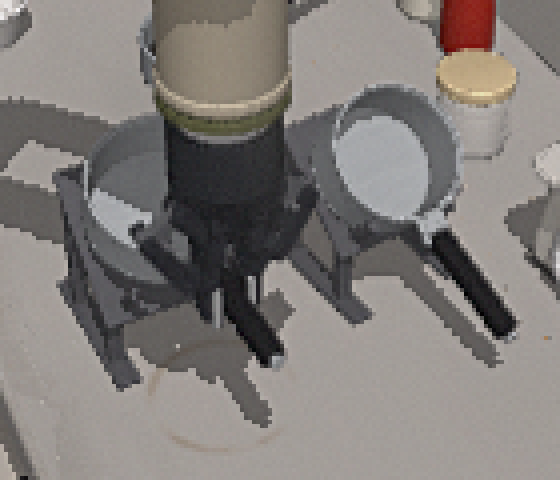

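The pan is levelling as it pivots in the grip: its rim now starts at (90,170) and the handle end is at (275,360), flatter than before. I'll continue the arc.

Emit:
step_arm(delta_pos=[[0,0.001,0.075],[0,0.008,0.075],[0,0.015,0.074],[0,0.02,0.072],[0,0,0],[0,0,0]], spin=[0,0,0,0,0,0])

```text
time: 6.0
tool_pos: [424.8, -318.9, 167.3]
tcp_rot: [180.0, 0.1, 93.1]
ft_force: [0.7, -2.5, -0.4]
finger_gap: 17.6
grip_force: 24.4
```

```bash
python3 - <<'E'
from h import *
a=snap('side','s3');b=snap('top','t3') 
A=cv2.resize(a['pixels'][170:270,190:290],None,fx=4,fy=4,interpolation=3)
B=cv2.resize(b['pixels'][185:285,260:360],None,fx=4,fy=4,interpolation=3)
cv2.imwrite('pics/v3.png',np.hstack([A,B])); s=r.sense(); print(s['tool_pos'],s['ft_force'],s['wrist_torque'])
E
```

```text
[ 424.7637282  -318.8894212   167.07149894] [ 1.5972815  -2.03915765  0.20515883] [-0.32256592 -0.36025167 -0.24326556]
```

View pics/v3.png

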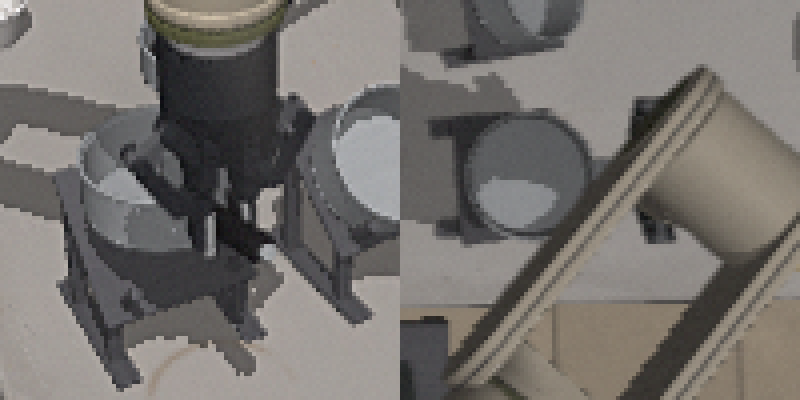

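It looks level: a round rim in the top view at (528,172), with the side rim's left edge at (80,150). I'll grip hard and lift.

Emit:
step_arm(delta_pos=[[0,0,0],[0,0,0],[0,0,0],[0,0,0.1],[0,0,0.2],[0,0,0.2],[0,0,0.1],[0,0,0]], spin=[0,0,0,0,0,0,0,0], squeeze=120)

```text
time: 7.1
tool_pos: [425.1, -318.8, 288.5]
tcp_rot: [179.9, 0.1, 93.1]
ft_force: [0.5, 0.7, -3.4]
finger_gap: 16.0
grip_force: 117.8
```

```bash
python3 - <<'E'
from h import *
a=snap('side','s4');b=snap('top','t4') 
A=cv2.resize(a['pixels'][140:240,190:290],None,fx=4,fy=4,interpolation=3)
B=cv2.resize(b['pixels'][185:285,260:360],None,fx=4,fy=4,interpolation=3)
cv2.imwrite('pics/v4.png',np.hstack([A,B])); s=r.sense(); print(s['tool_pos'],s['ft_force'],s['wrist_torque'])
E
```

```text
[ 424.11197761 -318.02737104  285.38192035] [ 0.51195745 -0.53167743 -3.33367514] [-0.31846362 -0.04955466 -0.04221474]
```

View pics/v4.png

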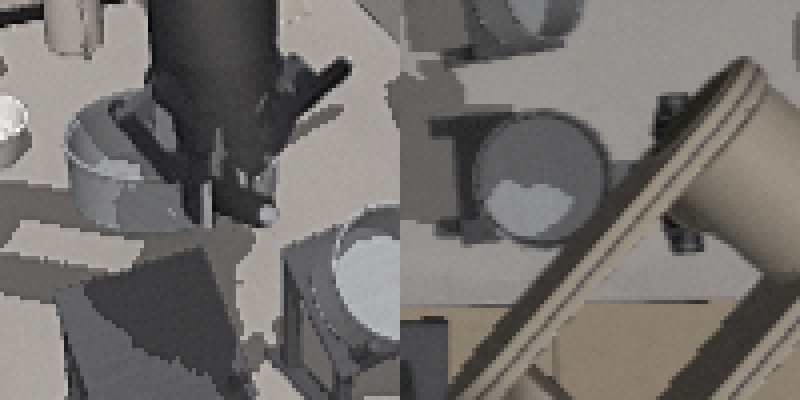

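The pan is lifted. In the side crop the rim passes (66,150), (85,172) and (110,180), and the handle end is at (268,215). In the top crop the rim passes (474,180), (540,108), (608,165) and (540,246). I'll fit its tilt.

```bash
python3 - <<'E'
from fit import *
a,b=load('s4'),load('t4')
S=lambda L:[[190+(u+.5)/4-.5,140+(v+.5)/4-.5] for u,v in L]
T=lambda L:[[260+(u+.5)/4-.5,185+(v+.5)/4-.5] for u,v in L]
p0=[425,-215,250,-87,0]
obs=[(a,S([(66,150),(72,164),(85,172),(110,180),(150,183),(80,115),(110,93)]),[]),(b,T([(74,180),(140,108),(208,165),(140,246),(90,132),(90,225)]),[])]
# grip constraint: add as strong residuals
from scipy.optimize import least_squares
hs=np.array(S([(268,215)])[0])
def res(q,w=1):
    rim,hd=pts('M',q);o=[]
    for s,rp,_ in obs:
        o+=list(np.linalg.norm(np.array(rp)[:,None]-proj(s,rim)[None],axis=2).min(1))
    o+=list(proj(a,hd[1:])[0]-hs)
    return np.r_[o,(grip('M',q)-[424.8,-318.5,307.5])/[3,6,3]]
for p1 in (p0,[425,-215,250,-87,8],[425,-215,250,-87,-8]):
    q=least_squares(res,p1,diff_step=1e-4); print(np.round(q.x,1),q.cost,np.round(q.fun,1),grip('M',q.x))
E
```

```text
[ 421.3 -218.8  244.1  -86.9   -3.1] 4.933031034116364 [ 0.2  0.8  0.7  0.7  0.5  0.3  1.3  0.5  0.1  1.4  1.4  0.1  0.3 -0.3
  0.1  0.7 -0.  -1.2] [ 426.7654627  -318.69657057  303.87018475]
[ 421.2 -218.7  244.1  -86.9   -3.1] 4.914358312630803 [ 0.2  0.8  0.7  0.7  0.5  0.3  1.3  0.5  0.2  1.4  1.4  0.1  0.4 -0.4
  0.1  0.6 -0.  -1.2] [ 426.54874068 -318.63425263  303.92704478]
[ 421.2 -218.7  244.1  -86.9   -3.1] 4.914379412143761 [ 0.2  0.8  0.7  0.7  0.5  0.3  1.3  0.5  0.2  1.4  1.4  0.1  0.4 -0.4
  0.1  0.6 -0.  -1.2] [ 426.54634843 -318.64113234  303.93167179]
```

```bash
python3 - <<'E'
from h import *
a,b=load('s0'),load('t0')
print('bottle bases',atz(a,np.array([[480,288],[460,270]])*.64,0))
o,d=ray(a,np.array([[560,2],[440,2],[700,40],[540,310]])*.64)
for X in(700,850): print(X,o+d*((X-o[0])/d[:,0])[:,None])
o,d=ray(b,np.array([[400,218]])*.64)
for z in(400,600,800,1000): print(z,o+d*((z-o[2])/d[:,2])[:,None])
E
```

```text
bottle bases [[826.11459238  10.3510355    0.        ]
 [820.58429323 105.43264141   0.        ]]
700 [[ 700.         -316.64335921  714.14794722]
 [ 700.           37.95638804  663.1307156 ]
 [ 700.         -562.72902064  713.5268316 ]
 [ 700.         -378.61224561  231.68689779]]
850 [[ 850.         -123.58911569  677.68673716]
 [ 850.          325.49333174  613.07602209]
 [ 850.         -435.24402228  676.90012599]
 [ 850.         -202.06954153   66.67448873]]
400 [[714.81235719 -85.73402938 400.        ]]
600 [[670.98892025 -84.16693277 600.        ]]
800 [[627.16548332 -82.59983616 800.        ]]
1000 [[ 583.34204639  -81.03273955 1000.        ]]
```

Emit:
step_arm(delta_pos=[[0.15,0.23,0],[0.15,0.23,0],[0.155,0.23,0],[0.155,0.23,0],[0.16,0.23,0],[0.16,0.23,0],[0.157,0.23,0],[0.157,0.24,0]], spin=[0.04,0.04,0.04,0.04,0.04,0.04,0.04,0.042])

```text
time: 8.2
tool_pos: [673.2, 53.0, 283.9]
tcp_rot: [-179.9, -0.2, 151.3]
ft_force: [0.8, -1.1, -3.4]
finger_gap: 16.3
grip_force: 117.6
```

Emit:
step_arm(delta_pos=[[0,0,0],[0,0,-0.2],[0,0,-0.25],[0,0,-0.25],[0,0,-0.12],[0,0,-0.06],[0,0,0],[0,0,0]], spin=[0,0,0,0,0,0,0,0])

```text
time: 9.2
tool_pos: [674.4, 51.3, 112.8]
tcp_rot: [179.9, 0.1, 151.0]
ft_force: [0.5, -0.1, -3.4]
finger_gap: 15.6
grip_force: 117.8
```

```bash
python3 - <<'E'
from h import *
a=snap('side','s5');b=snap('top','t5') 
A=cv2.resize(a['pixels'][140:215,205:305],None,fx=4,fy=4,interpolation=3)
B=cv2.resize(b['pixels'][145:220,180:280],None,fx=4,fy=4,interpolation=3)
cv2.imwrite('pics/v5.png',np.hstack([A,B])); s=r.sense(); print(s['tool_pos'],s['tcp_rot'],s['ft_force'],s['wrist_torque'])
E
```

```text
[674.54208539  51.38726962 113.09115153] [1.79917456e+02 1.50835690e-01 1.51034773e+02] [ 0.41482994 -0.40081492 -3.14215772] [-0.11199219 -0.20691068  0.05325559]
```

View pics/v5.png

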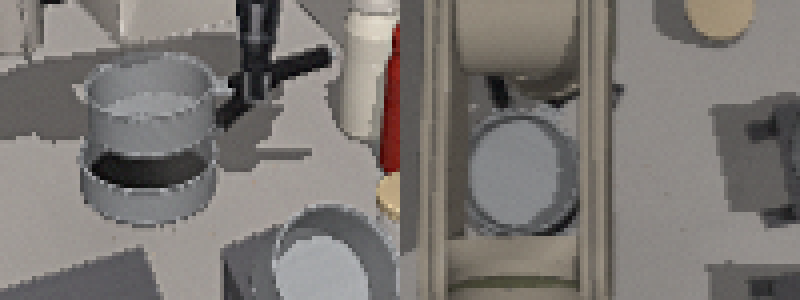

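The medium pan hangs over the large one. In the side crop its walls are at columns 85 and 214, against the large rim at 82 and 217, so it is centred sideways. In the top crop its rim spans 467–578 by 110–236. I'll check the other axis.

```bash
python3 - <<'E'
from fit import *
from scipy.optimize import least_squares
a,b=load('s5'),load('t5')
S=lambda L:[[205+(u+.5)/4-.5,140+(v+.5)/4-.5] for u,v in L]
T=lambda L:[[180+(u+.5)/4-.5,145+(v+.5)/4-.5] for u,v in L]
obs=[(a,S([(78,90),(150,52),(216,90),(150,118)])),(b,T([(67,170),(178,172),(123,110),(123,236)]))]
hs=np.array(S([(330,55)])[0])
def res(q):
    rim,hd=pts('M',q);o=[]
    for s,rp in obs: o+=list(np.linalg.norm(np.array(rp)[:,None]-proj(s,rim)[None],axis=2).min(1))
    o+=list(proj(a,hd[1:])[0]-hs)
    return np.r_[o,(grip('M',q)-[674.5,51.3,133])/[4,4,4]]
q=least_squares(res,[585,100,72,-29,-3],diff_step=1e-4); print(np.round(q.x,1),np.round(q.fun,1),grip('M',q.x))
P=q.x; print('base ctr',P[:3],'rim ctr',pts('M',P)[0][:-1].mean(0))
E
```

```text
[587.3  95.7  71.9 -27.7  -3. ] [ 1.2  0.1  0.8  0.3  1.9  1.5  0.6  0.4  0.  -0.2  0.4 -0.6 -0.4] [676.00468522  49.02411214 131.53619772]
base ctr [587.31478074  95.66953532  71.9471441 ] rim ctr [585.04412779  96.86375882 120.87993439]
```

```bash
python3 - <<'E'
from fit import *
a,b=load('s5'),load('t5')
# side scanlines: medium body rows and large rim rows ; top columns through pan centre
g=cv2.cvtColor(a['pixels'],cv2.COLOR_BGR2GRAY)
for y in(166,168,170,186,188,190): print(y,220,g[y,220:264])
t=cv2.cvtColor(b['pixels'],cv2.COLOR_BGR2GRAY)
for x in(206,208,210,212,214): print(x,168,t[168:210,x])
# predicted silhouettes of both with assumed aligned pose
def cyl(s,x,y,z,r):
    th=np.linspace(0,2*np.pi,361);P=proj(s,np.c_[x+r*np.cos(th),y+r*np.sin(th),0*th+z]);return np.round([*P.min(0),*P.max(0)],2)
for s,n in((a,'side'),(b,'top')):
    print(n,'L rim',cyl(s,585,100.6,44,67.5),'L base',cyl(s,585,100.6,0,66),'M body',cyl(s,585,100.6,90,60),'M rim',cyl(s,585,100.6,120,61.5))
E
```

```text
166 220 [ 96  98  93  95  94  93  97  83 125 139 112 117 144 150 161 155 155 153
 154 150 153 154 152 149 150 149 148 148 146 146 150 140 153 147 114 106
 107  99  80 105  61  30  24  29]
168 220 [ 95  97  95  96  95  96  97  77  91  92  93  96 124 162 164 160 156 146
 145 131 154 128 144 145 148 159 163 159 129 100 108 125 112 122 120 115
 112 103  70  33  36  31  32  22]
170 220 [ 97  97  95  94  98  96  96  80  92 100 107 110 118 109 112 114  96 131
 133 112 136 136 126 136 137 121 120 124 132 129 125 122 125 119 115 114
 110 100  77  33  39  20  24  60]
186 220 [157 156 155 155 158  72  89  99 103 107 109  99 154 128  74  30  12  12
  17  14  17  18  27  24  25  27  37  69  89 131 156  88 111 129 111 114
 107  94  93 162 161 158 158 160]
188 220 [155 153 152 153 158 122  87  95 107 110 117 117 123 113 121 108 142 109
  96 103 104 105 102 102 104 132 143 139 124 122 126 123 123 118 114 113
 106  94 116 164 159 158 160 158]
190 220 [152 153 151 152 157 152  59  96 106 107 116 117 120 123 124 126 126 129
 129 129 129 131 133 133 134 131 130 128 129 128 123 124 121 116 114 108
 105 1
[... 528 characters left out ...]
8  93  74  89
 122 123 124 126 126 126]
212 168 [ 75  71  90  88  92 117  57 105 134 134 133 136 133 132 133 133 133 135
 134 135 134 135 137 134 137 137 134 137 135 137 136 135 109  96  90  81
 125 126 127 127 131 130]
214 168 [ 65  58 101 110 135 132  84  73 104 134 134 137 135 132 133 135 134 134
 136 130 138 137 134 136 137 138 140 135 136 133 110  92  88  89  93  37
 125 130 131 133 133 133]
side L rim [224.36 168.11 259.44 187.42] L base [225.33 177.51 259.03 196.74] M body [225.73 159.13 257.48 175.92] M rim [224.92 152.24 257.87 169.18]
top L rim [195.04 173.78 227.71 206.3 ] L base [197.06 175.41 228.11 206.32] M body [195.07 174.21 225.   204.  ] M rim [193.46 172.89 224.77 204.05]
```

```bash
python3 - <<'E'
from fit import *
b=load('t5')['pixels'].astype(int).sum(2)//3; c=load('t0')['pixels'].astype(int).sum(2)//3
for y in(186,188,190,192): print(y,b[y,190:232]); 
print('t0',c[189,190:232]); print('t0 col',c[168:212,211])
s=load('t5')
def cyl(x,y,z,r):
    th=np.linspace(0,2*np.pi,361);P=proj(s,np.c_[x+r*np.cos(th),y+r*np.sin(th),0*th+z]);return np.round([*P.min(0),*P.max(0)],2)
print('M floor',cyl(585,100.6,76,57),'M rim in',cyl(585,100.6,121,57),'Lrim in',cyl(585,100.6,44,63),'Lrim out',cyl(585,100.6,44,67.5))
a=load('s0')['pixels'].astype(int).sum(2)//3
for y in(176,178,180,182,184,186,188): print(y,a[y,220:264])
E
```

```text
186 [130 103  77  75  73  73  76 106 133 135 136 133 135 136 134 137 137 134
 138 136 136 135 134 134 136 134 131 134 134 107  87  89  88  86  98 129
 132 104 102 125 136  91]
188 [132 100  76  74  74  76  74 109 132 135 137 137 136 135 135 137 138 136
 137 137 135 136 135 138 138 137 136 132 133 108  88  88  89  84  97 128
 132 101 101 123 134  92]
190 [133  98  74  75  76  73  75 107 127 136 135 136 135 135 137 135 137 137
 136 139 137 135 137 137 135 135 137 136 138 108  87  87  88  87  92 124
 132 104 100 124 133  92]
192 [133  99  72  71  75  74  74  81 122 135 135 135 136 136 135 136 136 135
 137 134 136 137 137 137 137 137 139 135 136 108  87  89  91 110  88 120
 132 102 103 124 133  93]
t0 [134 136 105  89  86 118  96  72  45  28  30  33  28  23  33  28  33  22
  31  33  33  32  32  29  28  24  28  31  32  37  32  30  31  31  20  24
  78 112 132 136 136 134]
t0 col [137 134 136 137 137 139 129  89  56  32  30  24  31  35  26  28  33  32
  34  28  31  32  32  29  26  26  27  33  35  27  29  32  28  29  33  27
  35  70 124 131 129 132 130 133]
M floor [196.37 175.36 224.54 203.
[... 707 characters left out ...]
1  19  35  37  33  36  33  35  41  39  43
  40  44  48  46  51  51  54  57  57  60  62  61  68  65  63  62  57  54
  94 120  86 136 159 157 155 155]
184 [151 151 154 154 155  68  83 109 154  80  23  27  30  35  39  31  38  39
  39  38  44  45  53  49  51  58  56  56  63  59  61  56  55  95 159  87
 112 105  88 136 161 158 153 157]
186 [152 151 151 152 153  72  89  96  98 103 106  94 153 125  78  44  23  22
  28  26  26  31  33  35  38  37  45  74  94 132 153  90 112 125 112 115
 105  96  93 158 157 153 155 156]
188 [151 151 148 150 151 121  85  94 106 109 114 114 118 113 119 105 140 110
  95 106 103 104 101 102 105 131 144 140 126 124 126 124 120 120 115 113
 105  95 112 160 155 154 154 156]
```

Emit:
step_arm(delta_pos=[[-0.012,0.012,0],[0,0,-0.05],[0,0,-0.04],[0,0,-0.03],[0,0,-0.02],[0,0,-0.02],[0,0,0]], spin=[0,0,0,0,0,0,0])

```text
time: 10.18
tool_pos: [670.8, 53.8, 78.7]
tcp_rot: [-180.0, -0.0, 151.0]
ft_force: [0.5, -0.3, -3.0]
finger_gap: 16.0
grip_force: 118.0
```

Emit:
step_arm(delta_pos=[[0,0,-0.015],[0,0,-0.015],[0,0,-0.015],[0,0,0]], spin=[0,0,0,0])

```text
time: 10.68
tool_pos: [670.6, 53.9, 69.6]
tcp_rot: [-180.0, -0.0, 151.0]
ft_force: [0.4, 0.2, -2.9]
finger_gap: 16.0
grip_force: 117.9
```

Emit:
step_arm(delta_pos=[[0,0,-0.01],[0,0,-0.01],[0,0,0],[0,0,0]], spin=[0,0,0,0])

```text
time: 11.18
tool_pos: [671.0, 53.8, 66.1]
tcp_rot: [180.0, -0.0, 151.0]
ft_force: [0.1, 0.5, -2.2]
finger_gap: 16.2
grip_force: 117.8
```

Emit:
step_arm(delta_pos=[[0,0,-0.01],[0,0,-0.01],[0,0,0],[0,0,0]], spin=[0,0,0,0])

```text
time: 11.68
tool_pos: [671.0, 53.8, 62.1]
tcp_rot: [-180.0, -0.0, 151.0]
ft_force: [0.3, -0.4, -3.2]
finger_gap: 16.2
grip_force: 117.9
```

Emit:
step_arm(delta_pos=[[0,0,-0.01],[0,0,0],[0,0,-0.01],[0,0,0]], spin=[0,0,0,0])

```text
time: 12.18
tool_pos: [671.5, 53.7, 58.7]
tcp_rot: [180.0, 0.1, 151.0]
ft_force: [1.4, -2.1, 0.8]
finger_gap: 16.3
grip_force: 118.3
```

```bash
python3 - <<'E'
from h import *
s=r.sense(); print(s['tool_pos'],s['ft_force'],s['wrist_torque'])
E
```

```text
[671.52711787  53.69611441  58.71911725] [ 1.44614754 -2.08251997  0.77891575] [-0.07668872  0.06746452  0.03935018]
```

Emit:
step_arm(delta_pos=[[0,0,0],[0,0,0],[0.004,-0.002,-0.01],[0.004,-0.002,-0.01],[0.004,-0.002,-0.01],[0,0,0]], spin=[0,0,0,0,0,0], squeeze=20)

```text
time: 12.92
tool_pos: [673.4, 52.8, 52.4]
tcp_rot: [180.0, -0.0, 151.0]
ft_force: [0.1, -1.0, 5.8]
finger_gap: 15.6
grip_force: 118.4
```

```bash
python3 - <<'E'
from h import *
s=r.sense(); print(s['tool_pos'],s['ft_force'],s['wrist_torque'])
a=snap('side','s6')
g=a['pixels'].astype(int).sum(2)//3
E
```

```text
[673.42546701  52.8047942   52.44570168] [ 0.09346389 -0.95298321  5.81438876] [ 0.16528511  0.64304926 -0.00775228]
```

Emit:
step_arm(delta_pos=[[0,0,0],[0,0,0],[0,0,0],[0,0,0]], spin=[0,0,0,0], gripper=-0.3)

```text
time: 13.48
tool_pos: [673.2, 52.7, 51.9]
tcp_rot: [-180.0, -0.0, 151.0]
ft_force: [-0.4, 0.5, -0.3]
finger_gap: 29.8
grip_force: 0.0
```

```bash
python3 - <<'E'
from h import *
s=r.sense(); print(s['tool_pos'],s['ft_force'],s['wrist_torque'],s['finger_gap'])
a=snap('side','s7');b=snap('top','t7')
A=cv2.resize(a['pixels'][140:215,205:305],None,fx=4,fy=4,interpolation=3)
cv2.imwrite('pics/v7.png',A)
g=a['pixels'].astype(int).sum(2)//3
for y in range(164,200,2): print(y,g[y,220:264])
print()
for x in range(224,262,4): print(x,g[158:204,x])
E
```

```text
[673.23175849  52.69591294  51.85932631] [-0.36220113  0.48184118 -0.29386319] [-0.01137855  0.04168357 -0.01381635] 29.79572391342342
164 [ 94  97  91  94  92 118 168 162 159 158 155 155 154 155 157 158 157 160
 157 137 124 125 128 128 124 137 134 152 150 158 161 150  97  99  95  99
  97  96  98  95  99  98  70  29]
166 [ 94  95  95  94  95  91  92 167 158 155 154 153 125 101 102 104 109 101
 100  99  98 125 101 128 132 137 139 142 159 149 104 131 124  98  97  99
  96 101 100 102  58  38  18  23]
168 [ 95  94  92  94  94  91  89  89 114 132 136 164 127 136 128 128 125 133
 137 138 134 134 133 132 133 131 129 129 126 126 123 127 125 148 121 128
  94  69  48  29  30  31  32  23]
170 [ 95  93  95  94  96  93  93 124 112 112 112 109 118 126 127 129 130 134
 136 137 133 134 133 135 130 132 130 128 129 124 124 120 114 108 108 115
 115  76  26  32  32  26  30  62]
172 [ 94  92  97  93  95  95 143 133  96  99 109 113 121 124 124 131 131 135
 137 135 137 134 135 134 134 130 129 128 125 122 120 119 115 113 104  93
  85 135  99 109 122  41  40  39]
174 [ 93  94  95  94  91  94 156  82  89 104 
[... 3567 characters left out ...]
6 124 142
 147 148 145 149 146 105 119 124 127 122 138  95 121 127 128 127 126 127
 131  84 144 127 147 154 152 153 155 152]
252 [101 101  99 102 101  98  97  94 124 144 125 115 114 114 115 115 116 112
 103 138 154 156 103 111 118 118 115 164 108 115 121 118 121 122 121 120
 154 156 153 152 153 152 154 151 154 153]
256 [ 95  98  99  99  98  96  97  98  96  98  94 128 115 114  85  85  85  91
 157 102  93  98  93  98 122 117 109 108 106 105 103 102 100  86 150 157
 153 154 154 152 153 152 152 154 152 152]
260 [ 95  95  91  94  94  93  99 104  58  27  30  32  32  38 122 117 156 164
 128  98  93  93  88 160 115  93  87 160 162 160 159 155 155 152 154 156
 154 154 154 155 153 154 155 157 108 102]
```

```bash
python3 - <<'E'
from fit import *
a=load('s7')
for zc,tl,x,y in((15,0,585,100.6),(17,0,585,100.6),(15,-3,585,100.6),(15,3,585,100.6)):
    rim,hd=pts('M',[x,y,zc,-29,tl]);P=proj(a,rim);i=P[:,1].argmax();j=P[:,1].argmin()
    cols=[P[(abs(P[:,0]-c)<1.2)][:,1] for c in(228,232,240,248,252)]
    print(zc,tl,np.round([P[:,0].min(),P[:,0].max(),P[j,1],P[i,1]],1),[ (round(c.min(),1),round(c.max(),1)) for c in cols],np.round(proj(a,hd)[1],1))
E
```

```text
15 0 [225.7 257.9 164.6 182. ] [(np.float64(168.2), np.float64(178.9)), (np.float64(166.1), np.float64(180.7)), (np.float64(164.6), np.float64(182.0)), (np.float64(165.0), np.float64(181.4)), (np.float64(166.1), np.float64(180.3))] [286.4 168.5]
17 0 [225.6 257.9 164.2 181.6] [(np.float64(167.7), np.float64(178.5)), (np.float64(165.7), np.float64(180.3)), (np.float64(164.2), np.float64(181.6)), (np.float64(164.6), np.float64(181.0)), (np.float64(165.6), np.float64(179.9))] [286.4 168. ]
15 -3 [225.1 257.2 164.6 182. ] [(np.float64(168.5), np.float64(179.8)), (np.float64(166.4), np.float64(181.3)), (np.float64(164.7), np.float64(182.0)), (np.float64(164.9), np.float64(180.9)), (np.float64(165.9), np.float64(179.4))] [285.3 166.4]
15 3 [226.3 258.5 164.6 182.2] [(np.float64(168.1), np.float64(177.9)), (np.float64(166.0), np.float64(180.3)), (np.float64(164.6), np.float64(182.1)), (np.float64(165.0), np.float64(181.9)), (np.float64(166.1), np.float64(181.0))] [287.3 170.5]
```

View pics/v7.png

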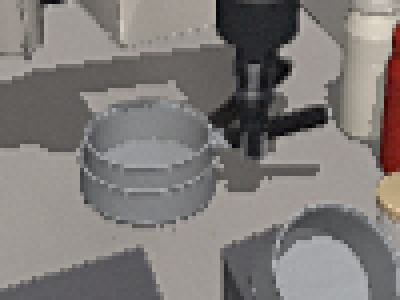

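The medium pan sits level in the large one. Its rim runs from (80,150) to (216,145), with the near edge at row 168 parallel to the large rim at row 190, and its handle end is at (325,115). Now for the small pan.

Emit:
step_arm(delta_pos=[[0,0,0.1],[0,0,0.2],[0,0,0.28],[0,0,0.28],[0,0,0.14],[-0.04,-0.26,0],[-0.04,-0.26,0],[-0.04,-0.26,0]], spin=[0,0,0,0,0,-0.05,-0.05,-0.05])

```text
time: 14.58
tool_pos: [649.2, -104.7, 254.3]
tcp_rot: [179.9, 0.1, 123.8]
ft_force: [0.2, -0.2, -0.1]
finger_gap: 30.1
grip_force: 0.0
```

Emit:
step_arm(delta_pos=[[-0.04,-0.26,0],[-0.04,-0.26,0],[-0.04,-0.26,0],[-0.04,-0.3,0],[0,0,-0.25],[0,0,-0.25],[0,0,-0.1],[0,0,0]], spin=[-0.05,-0.05,-0.033,0,0,0,0,0], gripper=1)

```text
time: 15.58
tool_pos: [616.9, -318.8, 131.7]
tcp_rot: [-179.9, -0.1, 100.1]
ft_force: [-0.4, 0.4, 0.9]
finger_gap: 85.5
grip_force: 0.0
```

```bash
python3 - <<'E'
from fit import *
s=r.sense(); print(s['tool_pos'],s['tcp_rot'],s['finger_gap'],s['ft_force'])
a=snap('side','s8')
# is the small pan still where it was / medium still in place
for n,x,y,w,h in(('small',255,185,60,70),('nest',218,155,45,50)):
    d=np.abs(load('s0' if n=='small' else 's7')['pixels'].astype(int)-a['pixels'])[y:y+h,x:x+w].sum(2)
    print(n,(d>60).mean())
p=[597.9,-208.6,94,-80,40]; print(grip('S',p))
E
```

```text
[ 616.8828658  -318.80976837  131.66097332] [-1.79912359e+02 -8.00350101e-02  1.00115502e+02] 85.5333878101813 [-0.44000712  0.35546293  0.93485876]
small 0.3092857142857143
nest 0.5146666666666667
[ 617.44313658 -319.43463517   76.92322834]
```

Emit:
step_arm(delta_pos=[[0,0,-0.15],[0,0,-0.15],[0,0,-0.07],[0,0,0]], spin=[0,0,0,0])

```text
time: 16.12
tool_pos: [617.8, -319.4, 58.9]
tcp_rot: [180.0, 0.0, 100.1]
ft_force: [-1.0, 0.3, 0.0]
finger_gap: 85.4
grip_force: 0.0
```

Emit:
step_arm(delta_pos=[[0,0,0],[0,0,0],[0,0,0],[0,0,0],[0,0,0],[0,0,0],[0,0,0],[0,0,0]], spin=[0,0,0,0,0,0,0,0], gripper=-1, squeeze=20)

```text
time: 17.12
tool_pos: [617.6, -319.6, 58.5]
tcp_rot: [180.0, 0.0, 100.1]
ft_force: [-0.1, -0.2, 4.3]
finger_gap: 17.7
grip_force: 25.9
```

Emit:
step_arm(delta_pos=[[0.003,-0.02,0.069],[0.002,-0.013,0.07],[0.001,-0.007,0.07],[0,-0.001,0.071],[-0.001,0.005,0.07],[-0.002,0.011,0.07],[-0.003,0.017,0.069],[-0.003,0.018,0.055]], spin=[0,0,0,0,0,0,0,0])

```text
time: 18.12
tool_pos: [616.9, -317.1, 168.0]
tcp_rot: [180.0, 0.0, 100.1]
ft_force: [-0.2, 0.2, -2.2]
finger_gap: 17.5
grip_force: 25.0
```

Emit:
step_arm(delta_pos=[[0,0,0],[0,0,0],[0,0,0],[0,0,0.1],[0,0,0.2],[0,0,0.2],[0,0,0.1],[0,0,0]], spin=[0,0,0,0,0,0,0,0], squeeze=120)

```text
time: 19.12
tool_pos: [617.6, -317.9, 289.5]
tcp_rot: [179.8, 0.2, 100.1]
ft_force: [0.3, -0.9, -1.7]
finger_gap: 16.0
grip_force: 117.2
```

```bash
python3 - <<'E'
from fit import *
s=r.sense(); print(s['tool_pos'],s['ft_force'],s['wrist_torque'])
a=snap('side','s9');b=snap('top','t9')
t=b['pixels'].astype(int).sum(2)//3; g=a['pixels'].astype(int).sum(2)//3
G=s['tool_pos']+[0,0,18.5]
for tl in(-6,0,6):
    R=Ro.from_euler('ZY',[-80,tl],degrees=True); p=np.r_[G-R.apply([97.2,0,59.3]),-80,tl]
    for c in(a,b):
        rim,hd=pts('S',p); P=proj(c,rim); print(tl,np.round(p[:3]),np.round([*P.min(0),*P.max(0)],1),np.round(proj(c,hd)[1],1))
P=P.mean(0).astype(int); print(P); 
for y in range(P[1]-4,P[1]+5,4): print(y,P[0]-24,t[y,P[0]-24:P[0]+26])
Q=proj(a,rim).mean(0).astype(int); print(Q)
for y in range(Q[1]-14,Q[1]+22,2): print(y,Q[0]-24,g[y,Q[0]-24:Q[0]+26])
E
```

```text
[ 617.6309369  -317.94207665  289.5379153 ] [ 0.30038556 -0.88195386 -1.74126275] [-0.13877131 -0.06457164 -0.02640774]
-6 [ 602. -229.  239.] [268.7 152.1 307.6 169.2] [326.7 171.4]
-6 [ 602. -229.  239.] [280.1 161.9 312.2 193.6] [342.3 167.4]
0 [ 601. -222.  249.] [268.5 147.6 307.6 167.4] [327.1 173.9]
0 [ 601. -222.  249.] [280.1 161.5 312.1 193.5] [342.6 167.5]
6 [ 600. -217.  259.] [268.6 143.1 307.7 165.7] [327.4 176.4]
6 [ 600. -217.  259.] [280.5 161.1 312.3 193.2] [342.8 167.7]
[296 177]
173 272 [ 80  57  48  42  36  42  43  42  43  55  67  71  73  72  71  74  71  73
  64  77  77  77  77  77  76  78  77  76  74  80  80  79  76  72  77  59
  53  52 117 139 140 113  92 127 138 140  95  38  24  25]
177 272 [ 38  34  40  40  42  43  41  40  45  56  71  75  76  71  75  73  72  68
  70  66  81  80  76  77 113  93  76  76  76  76  80  76  71  56  52  74
 127 140 139 102 102 132 140 143 122 131 139 143 124 117]
181 272 [ 94  92  84  61  44  40  44  65  69  70  57  69  75  73  74  72  72  74
  75  74  75  77  73 115 123 124 122 124 125 124  94  60  46 109 134 140
 126  88 123 139 1
[... 3165 characters left out ...]
36 142
 116  38  59  45  34  36  34  41  35  66  85 114  30  29]
170 264 [179 124 109  67  59  51  27  31  23  23  19  24  29  25  24  17  23  20
  22  18  16   1  46 170 157  84 114 138 148 160 166 175 177 145 137 141
  81  44  57  51  26  33  32  33  39 105 141  93  24  31]
172 264 [ 32  13  24  16  22  19  30  27  17  18  25  19   8   7   4  19  85  81
 124 159 161 157 168 163 164 146  89 142 151 160 169 172 178 173 138 142
  60  46  55  46  27  31  31  37  51 123 146  55  29  36]
174 264 [ 28  29  25  21  15  16   5  10  44  87 128 164 160 160 161 168 166 163
 164 160 158 159 160 161 161 163 163 148  83 107 117 136 141 127 129 118
  50  53  57  34  40  37  30  37  68 129 143  44  22  29]
```

```bash
python3 - <<'E'
from fit import *
a=load('s9');G=np.array([617.6,-318.3,308])
o=np.array([(275,140),(276,142),(277,144),(277.5,146),(279,148),(280,150),(283,152),(286,154),(288.3,156)],float)
rows=a['pixels'].astype(int).sum(2)//3
for y in range(122,140,2): print(y,258,rows[y,258:300])
for tl in(-16,-12,-9,-6,-3,0,3,6,9):
  for rr in(0,):
    R=Ro.from_euler('ZY',[-80,tl],degrees=True); p=np.r_[G-R.apply([97.2,0,59.3]),-80,tl]
    P=proj(a,pts('S',p)[0]); d=np.linalg.norm(o[:,None]-P[None],axis=2).min(1); print(tl,np.round(d,1),np.round(P.min(0)),np.round(P.max(0)))
E
```

```text
122 258 [170 172 172 172 169 171 171 171 169 125 116 118 121 119 119 121 120 119
 119 118 119 120 119 119 122 121 118  76  99 116 114 109 112 108  94  96
 122 122 121 120 121 123]
124 258 [166 170 172 173 170 170 171 170 172 122 117 118 119 122 120 121 119 121
 120 120 121 120 123 114  93  92 103  84  77  85  87  90  87  92  93 101
 103 105  90 105 109 177]
126 258 [168 163 172 176 171 172 174 171 174 122 117 121 115 121 120 122 119 120
 121 117  74 108 102  73  80  75  76  81  80  81  83  83  87  88  86  88
  84  89  93  96 109 110]
128 258 [168 165 165 176 177 173 174 173 175 124 117 121 120 118 121 122 121 122
 122  93  95  76  68  76  80  80  82  85  82  83  82  86  85  87  87  91
  89  88  89  90  94  81]
130 258 [167 166 165 168 175 173 173 176 172 120 112 117 118 118 120 119 122 124
  92  84  68  75  78  78  80  83  84  85  89  87  89  87  87  89  90  92
  91  88  94  91  94  75]
132 258 [165 168 165 165 167 176 174 175 173 183 165 156 177 112 119 127  75  85
  98  65  79  91  96 106 105 104 102  99  90  84  87  87  89  87  89  90
  93  93  91  93  92  73]
134 258 [165 166 164
[... 474 characters left out ...]
109 109 107 111 111
 112 110 100  91  93  95]
-16 [22.2 20.1 17.9 15.8 13.5 11.3  8.7  6.2  3.9] [270. 159.] [308. 173.]
-12 [18.9 16.7 14.5 12.5 10.2  8.   5.5  3.   0.8] [269. 157.] [308. 171.]
-9 [16.4 14.2 12.1 10.   7.7  5.5  3.   0.7  1.5] [269. 154.] [308. 170.]
-6 [14.  11.8  9.6  7.5  5.3  3.1  0.6  1.7  3.8] [269. 152.] [308. 169.]
-3 [11.6  9.4  7.2  5.1  2.9  0.7  1.8  4.1  6.1] [269. 150.] [308. 168.]
0 [9.2 7.  4.8 2.8 0.5 1.7 4.1 6.4 8.3] [269. 148.] [308. 167.]
3 [ 6.9  4.7  2.5  0.5  1.8  4.   6.5  8.6 10.5] [269. 145.] [308. 167.]
6 [ 4.7  2.5  0.3  1.8  4.1  6.3  8.7 10.9  9.6] [269. 143.] [308. 166.]
9 [ 2.6  0.5  1.8  3.9  6.2  8.5 11.  10.2  8.7] [269. 141.] [308. 165.]
```

```bash
python3 - <<'E'
from fit import *
from scipy.optimize import least_squares
a=load('s9');G=np.array([617.6,-318.3,308])
o=np.array([(275,140),(276,142),(277,144),(278,146),(279.5,148),(280.5,150),(283,152),(286,154),(274,136),(273.5,134),(274.5,132),(276,130),(277.5,128),(278.7,126),(282,124)],float)
for tl in range(12,45,4):
    R=Ro.from_euler('ZY',[-80,tl],degrees=True); p=np.r_[G-R.apply([97.2,0,59.3]),-80,tl]
    P=proj(a,pts('S',p)[0]); d=np.linalg.norm(o[:,None]-P[None],axis=2).min(1); print(tl,round(d.mean(),2),np.round(P.min(0)),np.round(P.max(0)),p[:3])
def res(q):
    P=proj(a,pts('S',q)[0]); return np.r_[np.linalg.norm(o[:,None]-P[None],axis=2).min(1),(grip('S',q)-G)/3]
q=least_squares(res,p-[0,0,0,0,8],diff_step=1e-4);print(q.x,q.cost,grip('S',q.x))
E
```

```text
12 7.94 [269. 139.] [308. 164.] [ 598.94929837 -212.5266149   270.20486362]
16 6.99 [269. 136.] [308. 163.] [ 598.53691486 -210.1878718   277.78913242]
20 5.72 [270. 133.] [309. 162.] [ 598.21740478 -208.37584011  285.52058552]
24 4.43 [271. 131.] [309. 161.] [ 597.99232476 -207.09934788  293.36155607]
28 3.16 [272. 128.] [310. 161.] [ 597.86277136 -206.36461406  301.27384365]
32 2.05 [273. 126.] [310. 160.] [ 597.82937576 -206.17521818  309.21890038]
36 1.13 [274. 123.] [311. 159.] [ 597.89230065 -206.53208296  317.15801876]
40 0.61 [275. 121.] [312. 159.] [ 598.05123947 -207.43346981  325.05252018]
44 1.08 [276. 120.] [312. 158.] [ 598.30541789 -208.87498724  332.86394345]
[ 604.43647729 -204.08398039  320.24213205  -83.34501754   36.30845662] 2.54179808998761 [ 617.57965103 -316.73023386  310.44696826]
```

The numbers put the small pan's tilt at about 40° still, so it was held too firmly to swing. I'll lever it level by lowering its outer handle end onto the top edge of the empty medium stand.

Emit:
step_arm(delta_pos=[[-0.17,0.174,0],[-0.17,0.174,0],[-0.17,0.174,0],[-0.17,0.174,0],[-0.17,0.174,0],[-0.166,0.175,0],[0,0,-0.1],[0,0,0]], spin=[-0.01,-0.01,-0.01,-0.008,0,0,0,0])

```text
time: 20.23
tool_pos: [412.2, -107.9, 263.6]
tcp_rot: [-179.7, -0.1, 93.3]
ft_force: [0.5, -0.3, -1.8]
finger_gap: 16.1
grip_force: 117.6
```

Emit:
step_arm(delta_pos=[[0,0,-0.2],[0,0,-0.2],[0,0,-0.1],[0,0,-0.06],[0,0,0],[0,0,0]], spin=[0,0,0,0,0,0])

```text
time: 20.98
tool_pos: [414.3, -108.7, 155.9]
tcp_rot: [179.9, 0.0, 93.3]
ft_force: [0.2, -0.3, -2.5]
finger_gap: 15.9
grip_force: 117.6
```

Emit:
step_arm(delta_pos=[[0,0,-0.025],[0,0,-0.025],[0,0,-0.02],[0,0,0]], spin=[0,0,0,0])

```text
time: 21.48
tool_pos: [414.1, -108.7, 141.8]
tcp_rot: [179.9, 0.1, 93.3]
ft_force: [-2.2, 0.6, 3.9]
finger_gap: 16.3
grip_force: 118.8
```

Emit:
step_arm(delta_pos=[[0,0,-0.015],[0,0,-0.015],[0,0,0]], spin=[0,0,0])

```text
time: 21.85
tool_pos: [416.4, -109.7, 138.7]
tcp_rot: [179.6, 0.2, 93.3]
ft_force: [-1.1, 0.5, 18.4]
finger_gap: 16.0
grip_force: 120.6
```

Emit:
step_arm(delta_pos=[[0,0,-0.015],[0,0,-0.015],[0,0,0]], spin=[0,0,0])

```text
time: 22.22
tool_pos: [416.4, -109.6, 132.5]
tcp_rot: [179.6, 0.2, 93.3]
ft_force: [-1.9, 1.2, 17.3]
finger_gap: 16.4
grip_force: 121.5
```

Emit:
step_arm(delta_pos=[[0,0,-0.02],[0,0,-0.02],[0,0,-0.02],[0,0,-0.02],[0,0,0]], spin=[0,0,0,0,0])

```text
time: 22.85
tool_pos: [416.3, -108.4, 116.0]
tcp_rot: [179.6, 0.1, 93.3]
ft_force: [-0.2, 7.5, 16.1]
finger_gap: 15.7
grip_force: 129.1
```

Emit:
step_arm(delta_pos=[[0,0,-0.02],[0,0,-0.01],[0,0,0]], spin=[0,0,0])

```text
time: 23.22
tool_pos: [416.5, -108.8, 110.6]
tcp_rot: [179.6, 0.1, 93.3]
ft_force: [-1.9, 6.9, 20.8]
finger_gap: 16.3
grip_force: 133.9
```

```bash
cat > rim.py <<'E'
from fit import *
from scipy.optimize import least_squares
def edgefit(a,k,p0,G,w=3,free=5):
    """refine pose by matching rim+handle-bar outline to image edge distance, grip point held near G"""
    g=cv2.cvtColor(a['pixels'],cv2.COLOR_BGR2GRAY); e=cv2.Canny(cv2.resize(g,None,fx=4,fy=4,interpolation=3),60,140,apertureSize=3)
    D=np.minimum(cv2.distanceTransform(255-e,cv2.DIST_L2,5)/4,4)
    best=None
    for tl in p0:
        R=Ro.from_euler('ZY',[G[3],tl],degrees=True); r,h,aa,b,l=PAN[k]
        o=G[:3]-R.apply([aa+28.19,0,b+10.26])
        rim,hd=pts(k,np.r_[o,G[3],tl])
        P=proj(a,rim)*4+1.5; v=D[np.clip(P[:,1].astype(int),0,D.shape[0]-1),np.clip(P[:,0].astype(int),0,D.shape[1]-1)]
        print(tl,round(v.mean(),2),(v<.7).mean().round(2),np.round(o,1),'handle end',np.round(proj(a,hd)[1],1))
E
python3 - <<'E'
from rim import *
s=r.sense(); print(s['tool_pos'],s['ft_force'])
a=snap('side','s10'); G=np.r_[s['tool_pos']+[0,0,18.5],-87]
edgefit(a,'S',range(-16,45,4),G)
edgefit(load('s9'),'S',range(-16,45,4),np.array([617.6,-318.3,308,-80]))
E
```

```text
[ 416.54900761 -108.76878683  110.570731  ] [-1.87310999  6.93117833 20.7620186 ]
-16 1.12 0.34 [412.5 -31.8  45.3] handle end [223.1 199.3]
-12 1.42 0.33 [412.2 -26.1  50.9] handle end [223.5 200.8]
-8 1.63 0.33 [411.9 -20.9  56.9] handle end [223.8 202.2]
-4 1.64 0.31 [411.7 -16.1  63.2] handle end [224.2 203.6]
0 1.73 0.3 [411.5 -11.7  69.8] handle end [224.5 205.1]
4 1.71 0.33 [411.3  -7.8  76.7] handle end [224.7 206.4]
8 1.59 0.4 [411.1  -4.4  83.9] handle end [224.9 207.8]
12 1.65 0.37 [410.9  -1.5  91.3] handle end [225.1 209.1]
16 1.67 0.38 [410.8   0.8  98.9] handle end [225.3 210.3]
20 1.56 0.36 [410.7   2.7 106.6] handle end [225.4 211.5]
24 1.42 0.42 [410.6   4.  114.5] handle end [225.4 212.7]
28 1.44 0.39 [410.6   4.7 122.4] handle end [225.4 213.7]
32 1.46 0.39 [410.6   4.9 130.3] handle end [225.4 214.7]
36 1.49 0.36 [410.6   4.5 138.3] handle end [225.3 215.6]
40 1.44 0.38 [410.7   3.6 146.1] handle end [225.2 216.5]
44 1.36 0.44 [410.7   2.2 154. ] handle end [225.1 217.2]
-16 1.58 0.35 [ 604.2 -242.4  224.2] handle end [325.5 167.1]
-12 1.32 0.49 [ 603.2 -236.8  2
[... 179 characters left out ...]
 248.7] handle end [327.2 174. ]
4 1.87 0.3 [ 600.  -218.7  255.7] handle end [327.4 175.7]
8 1.82 0.34 [ 599.5 -215.4  262.8] handle end [327.5 177.3]
12 1.75 0.44 [ 599.  -212.5  270.2] handle end [327.5 178.9]
16 2.01 0.29 [ 598.5 -210.2  277.8] handle end [327.5 180.5]
20 2.35 0.11 [ 598.2 -208.4  285.6] handle end [327.3 182. ]
24 2.49 0.12 [ 598.  -207.1  293.4] handle end [327.1 183.4]
28 2.29 0.14 [ 597.9 -206.4  301.3] handle end [326.8 184.8]
32 1.94 0.19 [ 597.8 -206.2  309.2] handle end [326.4 186.1]
36 1.55 0.46 [ 597.9 -206.6  317.2] handle end [325.9 187.3]
40 1.48 0.57 [ 598.1 -207.5  325.1] handle end [325.4 188.4]
44 1.84 0.33 [ 598.3 -208.9  332.9] handle end [324.8 189.4]
```

Emit:
step_arm(delta_pos=[[0,0,-0.01],[0,0,0],[0,0,0.1],[0,0,0.2],[0,0,0.2],[0,0,0.15],[0,0,0],[0,0,0]], spin=[0,0,0,0,0,0,0,0])

```text
time: 24.28
tool_pos: [413.1, -108.2, 233.5]
tcp_rot: [-179.9, -0.0, 93.3]
ft_force: [0.6, -0.3, -2.1]
finger_gap: 16.1
grip_force: 132.1
```

```bash
python3 - <<'E'
from rim import *
s=r.sense(); print(s['tool_pos'],s['ft_force'],s['wrist_torque'])
a=snap('side','s11');b=snap('top','t11'); G=np.r_[s['tool_pos']+[0,0,18.5],-87]
for c in(a,b):
  for tl in(-5,0,5):
    R=Ro.from_euler('ZY',[-87,tl],degrees=True);o=G[:3]-R.apply([97.2,0,59.3]);rim,hd=pts('S',np.r_[o,-87,tl]);P=proj(c,rim);print(tl,np.round([*P.min(0),*P.max(0)],1),np.round(P[[0,45,90,135]],0).tolist(),np.round(proj(c,hd)[1],1))
g=cv2.cvtColor(a['pixels'],cv2.COLOR_BGR2GRAY)
P=proj(a,rim).mean(0).astype(int)
for y in range(P[1]-18,P[1]+34,2): print(y,P[0]-26,*g[y,P[0]-26:P[0]+26])
E
```

```text
[ 413.12370906 -108.15276403  233.54126102] [ 0.58159173 -0.33156295 -2.14467453] [-0.14105608  0.02504418 -0.03644204]
-5 [184.9 149.4 219.9 164.7] [[209.0, 163.0], [219.0, 153.0], [197.0, 150.0], [186.0, 161.0]] [220.6 168.8]
0 [184.4 145.9 219.7 163.4] [[208.0, 162.0], [218.0, 150.0], [196.0, 147.0], [185.0, 158.0]] [221.  170.7]
5 [184.1 142.4 219.5 162.2] [[208.0, 161.0], [218.0, 148.0], [196.0, 143.0], [185.0, 156.0]] [221.3 172.6]
-5 [221.8 218.6 252.5 249.7] [[252.0, 233.0], [236.0, 219.0], [222.0, 235.0], [238.0, 250.0]] [281.  231.2]
0 [221.2 218.6 252.3 249.9] [[252.0, 233.0], [236.0, 219.0], [221.0, 235.0], [238.0, 250.0]] [281.6 231.1]
5 [220.9 218.6 252.2 250.1] [[252.0, 233.0], [236.0, 219.0], [221.0, 236.0], [238.0, 250.0]] [281.9 231. ]
134 175 212 211 213 211 215 203 224 163 171 174 178 179 158 145 144 140 146 143 145 146 145 148 165 11 31 34 40 40 38 38 47 39 40 44 42 47 38 44 45 44 40 41 38 40 39 32 36 36 33 49 116 110
136 175 188 198 192 190 181 167 190 194 184 207 144 159 141 143 143 144 146 145 144 143 143 150 165 6 32 37 38 43 40 43 40 42 39 37 45 35 46 43 40 
[... 3668 characters left out ...]
 139 140 134 125 120 109 92 88 89 93 94 91 86 82 87 89 91 93 96 93 94 93 95 96 96 96 94 94 96 98 95 94 95 95 95 94 96 92 68
180 175 155 96 122 132 141 140 146 145 149 151 148 147 146 142 137 132 124 108 84 153 168 166 150 151 166 162 160 165 165 86 91 95 92 93 96 95 95 94 96 96 98 93 94 96 94 94 94 95 93 80 78 76
182 175 159 163 157 141 109 136 139 176 149 149 151 144 135 128 134 141 151 154 166 157 159 157 161 157 160 156 158 162 167 87 91 94 96 95 95 93 96 97 94 98 97 95 96 95 95 94 92 93 95 92 66 102
184 175 163 161 160 162 163 166 157 160 154 157 156 159 163 161 162 159 161 159 160 160 158 161 160 160 158 159 161 166 84 91 94 93 96 95 96 96 95 95 94 92 95 95 96 96 94 95 95 95 95 94 76 82
```

```bash
python3 - <<'E'
from rim import *
a=load('s11')
o=np.array([(185,152.5),(185.3,154),(186.2,156),(188.3,158),(192.7,160),(196,162),(191,144),(188,146),(185.3,148)],float)
for G in([413.5,-108.3,252,-87],[413.5,-108.3,254,-87],[415,-110.3,252,-87]):
  for tl in(-4,-2,0,2,4,6,8):
    R=Ro.from_euler('ZY',[-87,tl],degrees=True);p=np.r_[G[:3]-R.apply([97.2,0,59.3]),-87,tl]
    P=proj(a,pts('S',p)[0]); d=np.linalg.norm(o[:,None]-P[None],axis=2).min(1); print(tl,round(d.mean(),2),np.round(d,1))
E
```

```text
-4 3.72 [2.6 1.3 0.6 3.4 3.7 2.3 7.1 6.4 6. ]
-2 2.93 [1.5 0.4 1.3 3.  3.1 1.7 5.6 5.  4.7]
0 2.23 [0.6 0.4 1.6 2.4 2.5 1.2 4.2 3.7 3.5]
2 1.59 [0.2 0.9 1.5 1.8 1.9 0.6 2.8 2.3 2.3]
4 1.03 [0.7 1.  1.1 1.2 1.3 0.1 1.5 1.1 1.3]
6 0.55 [0.9 0.9 0.7 0.6 0.7 0.5 0.1 0.2 0.4]
8 0.66 [0.8 0.6 0.2 0.2 0.3 1.  1.2 1.2 0.4]
-4 3.35 [2.2 0.9 1.  3.2 3.2 1.8 6.6 5.9 5.5]
-2 2.54 [1.1 0.  1.5 2.6 2.6 1.2 5.1 4.5 4.2]
0 1.89 [0.3 0.7 1.6 2.  2.  0.6 3.7 3.2 3. ]
2 1.28 [0.4 1.  1.3 1.4 1.4 0.1 2.3 1.9 1.9]
4 0.79 [0.8 1.  0.8 0.8 0.8 0.5 0.9 0.6 0.9]
6 0.52 [0.9 0.7 0.4 0.2 0.3 1.  0.5 0.6 0.1]
8 0.86 [0.7 0.4 0.2 0.4 0.4 1.5 1.7 1.7 0.7]
-4 3.87 [3.2 1.9 0.  2.7 3.8 2.4 7.5 6.8 6.5]
-2 3.12 [2.1 1.  0.7 2.6 3.1 1.9 6.  5.4 5.2]
0 2.34 [1.2 0.3 1.  2.1 2.5 1.3 4.6 4.1 4. ]
2 1.65 [0.5 0.2 1.  1.5 1.9 0.8 3.2 2.8 2.9]
4 1.0 [0.1 0.4 0.7 0.9 1.3 0.2 1.9 1.6 1.9]
6 0.47 [0.3 0.3 0.3 0.4 0.7 0.4 0.5 0.4 1. ]
8 0.4 [0.3 0.1 0.2 0.2 0.2 0.9 0.7 0.7 0.3]
```

Emit:
step_arm(delta_pos=[[0,0,-0.25],[0,0,-0.25],[0,0,-0.1],[0,0,-0.02],[0,0,-0.02],[0,0,-0.02],[0,0,-0.02],[0,0,0]], spin=[0,0,0,0,0,0,0,0])

```text
time: 25.38
tool_pos: [416.4, -108.5, 101.5]
tcp_rot: [179.7, 0.1, 93.3]
ft_force: [3.3, 6.3, 13.2]
finger_gap: 16.2
grip_force: 142.3
```

Emit:
step_arm(delta_pos=[[0,0,-0.004],[0,0,0]], spin=[0,0])

```text
time: 25.62
tool_pos: [416.5, -108.5, 101.2]
tcp_rot: [179.6, 0.1, 93.3]
ft_force: [1.1, 6.9, 17.2]
finger_gap: 15.9
grip_force: 143.0
```

Emit:
step_arm(delta_pos=[[0,0,0.1],[0,0,0.25],[0,0,0.25],[0,0,0.25],[0.1,0.06,0],[0.2,0.12,0],[0.2,0.12,0],[0.2,0.12,0]], spin=[0,0,0,0,0.01,0.02,0.02,0.021])

```text
time: 26.62
tool_pos: [554.5, -23.5, 267.3]
tcp_rot: [-179.9, -0.0, 106.2]
ft_force: [-0.1, -0.9, -1.6]
finger_gap: 16.1
grip_force: 139.8
```

Emit:
step_arm(delta_pos=[[0.2,0.12,0],[0.09,0.047,0],[0,0,-0.2],[0,0,-0.25],[0,0,-0.15],[0,0,-0.08],[0,0,0],[0,0,0]], spin=[0,0,0,0,0,0,0,0])

```text
time: 27.62
tool_pos: [612.7, 9.0, 134.0]
tcp_rot: [179.9, 0.1, 106.0]
ft_force: [0.5, -1.2, -1.9]
finger_gap: 16.4
grip_force: 139.6
```

```bash
python3 - <<'E'
from rim import *
s=r.sense(); print(s['tool_pos'],s['tcp_rot'],s['ft_force'],s['wrist_torque'])
a=snap('side','s12');b=snap('top','t12')
g=cv2.cvtColor(a['pixels'],cv2.COLOR_BGR2GRAY);t=cv2.cvtColor(b['pixels'],cv2.COLOR_BGR2GRAY)
for c in(a,b):
  for tl in(-6,0,6):
    R=Ro.from_euler('ZY',[-74,tl],degrees=True);o=s['tool_pos']+[0,0,18.5]-R.apply([97.2,0,59.3]);rim,hd=pts('S',np.r_[o,-74,tl]);P=proj(c,rim);print(tl,np.round(o,1),np.round([*P.min(0),*P.max(0)],1),np.round(proj(c,hd)[1],1))
for y in range(142,196,2): print(y,216,*g[y,216:262])
print()
for y in range(168,210,3): print(y,188,*t[y,188:232])
E
```

```text
[612.72364754   8.96609075 133.95844935] [1.79857846e+02 5.03754776e-02 1.06038636e+02] [ 0.46868308 -1.23201619 -1.86966675] [-0.14425887 -0.04644392  0.04340169]
-6 [587.8  95.9  83.3] [226.6 149.9 256.4 163.1] [269.4 162.6]
0 [585.9 102.4  93.2] [226.2 146.5 256.3 161.6] [269.9 164.5]
6 [584.4 107.8 103.6] [226.1 143.1 256.2 160.2] [270.3 166.4]
-6 [587.8  95.9  83.3] [194.4 173.5 222.5 202. ] [246.1 174.7]
0 [585.9 102.4  93.2] [193.4 173.3 222.2 202. ] [246.8 174.7]
6 [584.4 107.8 103.6] [192.8 173.  222.  201.8] [247.4 174.7]
142 216 163 174 163 164 163 158 159 159 160 154 119 100 106 111 115 117 121 120 106 183 173 171 166 154 150 150 152 154 149 151 156 159 86 56 67 62 59 51 45 40 36 37 33 38 33 33
144 216 168 160 158 158 158 156 157 159 156 158 160 154 125 102 113 114 117 118 110 182 172 169 160 155 152 151 150 151 153 153 155 160 65 99 72 64 59 53 54 43 39 34 40 33 39 34
146 216 170 159 157 158 158 157 156 155 159 158 156 158 159 151 98 109 113 114 120 203 176 164 158 154 156 153 152 158 156 157 145 106 97 92 58 55 52 52 48 48 45 45 41 40 37 32
148 216 165 159 160 158 159 1
[... 5678 characters left out ...]
 85 90 81 90 81 102 130 137 137 137 135
198 188 90 83 85 87 87 85 87 87 76 122 134 119 96 121 131 117 86 76 77 75 107 99 90 90 87 87 80 89 99 86 79 86 91 90 101 74 87 104 124 133 135 135 135 134
201 188 85 89 87 86 87 123 135 135 122 134 135 103 105 126 135 103 79 76 75 74 116 118 114 101 99 88 88 91 89 75 96 107 74 43 90 93 118 132 133 132 134 136 131 135
204 188 88 87 86 87 123 136 137 137 119 126 132 93 116 134 134 93 69 76 76 78 103 109 104 98 89 88 63 51 49 87 115 106 110 125 127 129 132 131 132 133 133 136 132 131
207 188 87 89 89 88 127 137 136 134 135 134 133 93 118 134 127 96 76 78 75 107 130 135 133 130 133 134 129 130 131 133 132 131 132 134 134 129 130 133 131 133 131 132 133 133
```

Emit:
step_arm(delta_pos=[[-0.015,0,0],[0,0,-0.05],[0,0,-0.04],[0,0,-0.015],[0,0,-0.015],[0,0,0]], spin=[0,0,0,0,0,0])

```text
time: 28.48
tool_pos: [608.5, 9.1, 107.8]
tcp_rot: [-180.0, -0.0, 106.0]
ft_force: [0.0, 0.5, -2.0]
finger_gap: 16.3
grip_force: 139.7
```

Emit:
step_arm(delta_pos=[[0,0,-0.015],[0,0,-0.015],[0,0,0]], spin=[0,0,0])

```text
time: 28.85
tool_pos: [608.3, 9.1, 101.7]
tcp_rot: [-180.0, -0.0, 106.0]
ft_force: [0.4, 0.8, -1.7]
finger_gap: 16.1
grip_force: 139.7
```

Emit:
step_arm(delta_pos=[[0,0,-0.015],[0,0,-0.015],[0,0,-0.015],[0,0,0]], spin=[0,0,0,0])

```text
time: 29.35
tool_pos: [608.4, 9.0, 92.7]
tcp_rot: [-180.0, -0.0, 106.0]
ft_force: [-0.3, -0.1, -2.2]
finger_gap: 16.1
grip_force: 139.7
```

Emit:
step_arm(delta_pos=[[0,0,-0.015],[0,0,-0.015],[0,0,-0.015],[0,0,0]], spin=[0,0,0,0])

```text
time: 29.85
tool_pos: [608.6, 9.0, 83.8]
tcp_rot: [-180.0, -0.0, 106.0]
ft_force: [0.5, -0.3, -3.0]
finger_gap: 16.0
grip_force: 139.8
```

Emit:
step_arm(delta_pos=[[0,0,-0.015],[0,0,-0.015],[0,0,-0.015],[0,0,0]], spin=[0,0,0,0])

```text
time: 30.35
tool_pos: [608.7, 8.9, 75.0]
tcp_rot: [180.0, 0.0, 106.0]
ft_force: [1.6, -0.2, -0.8]
finger_gap: 16.1
grip_force: 139.9
```

Emit:
step_arm(delta_pos=[[0,0,-0.01],[0,0,-0.01],[0,0,0],[0,0,0]], spin=[0,0,0,0])

```text
time: 30.85
tool_pos: [608.8, 8.9, 71.3]
tcp_rot: [180.0, 0.0, 106.0]
ft_force: [2.1, -2.9, -0.0]
finger_gap: 16.3
grip_force: 140.0
```

Emit:
step_arm(delta_pos=[[0.004,-0.006,0],[0,0,-0.01],[0,0,-0.01],[0,0,0]], spin=[0,0,0,0])

```text
time: 31.35
tool_pos: [609.1, 8.1, 66.7]
tcp_rot: [-180.0, -0.0, 106.0]
ft_force: [1.1, 2.3, -3.3]
finger_gap: 16.4
grip_force: 139.6
```

Emit:
step_arm(delta_pos=[[0,0,-0.005],[0,0,-0.005],[0,0,0]], spin=[0,0,0])

```text
time: 31.72
tool_pos: [609.5, 7.7, 65.4]
tcp_rot: [180.0, 0.0, 106.0]
ft_force: [-0.7, -0.5, 3.2]
finger_gap: 16.1
grip_force: 140.0
```

Emit:
step_arm(delta_pos=[[0.001,-0.003,-0.008],[0.001,-0.003,-0.008],[0.001,-0.003,-0.006],[0,0,0]], spin=[0,0,0,0])

```text
time: 32.22
tool_pos: [610.0, 6.9, 61.0]
tcp_rot: [180.0, -0.1, 106.0]
ft_force: [-1.2, 3.1, 4.6]
finger_gap: 16.1
grip_force: 140.1
```

Release slowly.

Emit:
step_arm(delta_pos=[[0,0,0],[0,0,0],[0,0,0],[0,0,0]], spin=[0,0,0,0], gripper=-0.3)

```text
time: 32.72
tool_pos: [609.9, 5.9, 60.5]
tcp_rot: [-180.0, 0.0, 106.0]
ft_force: [-0.3, 0.4, 0.4]
finger_gap: 29.9
grip_force: 0.0
```

Emit:
step_arm(delta_pos=[[0,0,0.1],[0,0,0.2],[0,0,0.28],[0,0,0.2],[0,0,0],[0,0,0]], spin=[0,0,0,0,0,0])

```text
time: 33.48
tool_pos: [610.0, 6.0, 217.5]
tcp_rot: [179.9, 0.0, 106.0]
ft_force: [0.5, 0.1, -0.3]
finger_gap: 29.7
grip_force: 0.0
```

```bash
python3 - <<'E'
from rim import *
s=r.sense(); print(s['tool_pos'],s['finger_gap'],s['ft_force'])
a=snap('side','s13');b=snap('top','t13')
g=cv2.cvtColor(a['pixels'],cv2.COLOR_BGR2GRAY)
for n,k,p in(('L','L',[585,100.6,0,16,0]),('M','M',[585,100.6,15,-29,0]),('S','S',[585,100.6,19,-74,0])):
    rim,hd=pts(k,p);P=proj(a,rim);c=[(P[abs(P[:,0]-x)<1.2][:,1]) for x in(230,234,240,246,250)]
    print(n,np.round([*P.min(0),*P.max(0)],1),[(round(float(q.min()),1),round(float(q.max()),1)) for q in c],np.round(proj(a,hd).ravel(),1))
print(' '*4,*range(216,292,2))
for y in range(156,192,1): print(y,218,*g[y,218:262])
print()
for y in range(160,184,2): print(y,256,*g[y,256:300])
E
```

```text
[610.03974554   6.04827037 217.47648007] 29.725045340807565 [ 0.53534273  0.09078055 -0.28081811]
L [224.4 168.1 259.4 187.4] [(170.5, 185.5), (169.0, 186.7), (168.2, 187.4), (168.2, 187.2), (168.9, 186.5)] [257.9 171.2 276.5 155.3]
M [225.7 164.6 257.9 182. ] [(167.1, 180.0), (165.5, 181.3), (164.6, 182.0), (164.8, 181.8), (165.5, 181.0)] [261.3 175.  286.4 168.5]
S [227.1 163.5 256.3 179.1] [(166.1, 176.8), (164.5, 178.3), (163.5, 179.1), (163.6, 178.9), (164.4, 178.0)] [253.3 179.8 269.5 182.9]
     216 218 220 222 224 226 228 230 232 234 236 238 240 242 244 246 248 250 252 254 256 258 260 262 264 266 268 270 272 274 276 278 280 282 284 286 288 290
156 218 94 94 94 96 96 97 97 96 97 94 94 95 95 94 95 96 98 96 93 98 97 99 99 100 100 102 104 103 102 101 103 104 100 100 101 100 100 97 91 118 165 156 156 154
157 218 98 98 95 95 94 96 94 94 95 97 97 96 95 96 94 94 95 92 94 94 98 100 100 101 101 98 101 101 103 102 100 100 100 100 100 99 99 97 94 90 115 166 156 154
158 218 97 95 97 95 96 96 94 93 94 95 94 93 96 91 89 88 88 85 89 90 94 99 98 99 100 102 101 103 102 100 103 101 100 101 100 
[... 6980 characters left out ...]
36 142 125 129 116
176 256 106 143 181 176 163 174 164 12 16 13 26 83 80 119 160 158 156 169 163 162 159 159 157 159 158 159 153 155 157 158 153 157 156 154 157 156 157 159 163 149 148 82 93 98
178 256 80 68 63 83 106 175 166 164 162 169 171 167 164 162 158 161 157 157 156 157 159 157 158 156 158 157 157 155 154 158 157 157 156 156 156 155 155 156 157 158 162 160 83 98
180 256 51 47 43 40 35 29 38 53 63 64 87 96 97 147 170 167 167 169 167 168 166 164 163 167 164 165 165 159 160 155 157 154 156 156 155 156 155 157 156 158 159 160 164 81
182 256 45 49 45 39 39 39 35 30 33 31 28 32 26 71 110 113 89 90 91 91 93 90 94 89 91 89 88 106 107 159 158 158 153 158 153 156 155 155 157 156 156 158 161 150
```

Edge rows at column 240 are 179, 182 and 187 for the small, medium and large rims, which matches a fully stacked nest. Next I press at the centre of the small pan with the fingers shut.

Emit:
step_arm(delta_pos=[[-0.04,0.16,0],[-0.04,0.16,0],[-0.045,0.155,0],[0,0,-0.2],[0,0,-0.25],[0,0,-0.25],[0,0,-0.15],[0,0,0]], spin=[0,0,0,0,0,0,0,0], gripper=-1)

```text
time: 34.58
tool_pos: [581.0, 100.7, 42.1]
tcp_rot: [-179.5, -0.1, 106.0]
ft_force: [-1.3, 0.0, 0.4]
finger_gap: -0.0
grip_force: 0.0
```

Emit:
step_arm(delta_pos=[[0,0,-0.04],[0,0,-0.03],[0,0,-0.02],[0,0,-0.01],[0,0,0]], spin=[0,0,0,0,0])

```text
time: 35.2
tool_pos: [585.0, 101.0, 26.8]
tcp_rot: [180.0, -0.0, 106.0]
ft_force: [1.1, 1.0, 0.2]
finger_gap: -0.2
grip_force: 0.0
```

Emit:
step_arm(delta_pos=[[0,0,-0.01],[0,0,-0.01],[0,0,-0.005],[0,0,0]], spin=[0,0,0,0])

```text
time: 35.7
tool_pos: [585.0, 101.1, 21.9]
tcp_rot: [-180.0, -0.0, 106.0]
ft_force: [-2.1, 0.2, 3.4]
finger_gap: -0.5
grip_force: 1.6
```

Emit:
step_arm(delta_pos=[[0,0,-0.005],[0,0,-0.005],[0,0,-0.005],[0,0,0]], spin=[0,0,0,0])

```text
time: 36.2
tool_pos: [585.0, 101.1, 19.0]
tcp_rot: [-180.0, 0.0, 106.0]
ft_force: [-2.5, -1.4, 5.2]
finger_gap: 0.1
grip_force: 2.6
```

Emit:
step_arm(delta_pos=[[0,0,-0.005],[0,0,-0.005],[0,0,-0.005],[0,0,0]], spin=[0,0,0,0])

```text
time: 36.7
tool_pos: [585.0, 101.1, 16.2]
tcp_rot: [-180.0, 0.0, 106.0]
ft_force: [-3.7, -1.2, 6.4]
finger_gap: 0.4
grip_force: 3.3
```

Emit:
step_arm(delta_pos=[[0,0,-0.005],[0,0,-0.005],[0,0,0]], spin=[0,0,0])

```text
time: 37.08
tool_pos: [585.1, 101.0, 15.9]
tcp_rot: [-180.0, 0.0, 106.0]
ft_force: [-11.3, -1.3, 22.4]
finger_gap: 0.1
grip_force: 11.0
```

Emit:
step_arm(delta_pos=[[0,0,0.02],[0,0,0.1],[0,0,0.28],[0,0,0.28],[0,0,0.28],[-0.2,-0.2,0],[-0.2,-0.2,0],[0,-0.25,0]], spin=[0,0,0,0,0,0,0,0])

```text
time: 38.08
tool_pos: [502.6, -29.1, 206.2]
tcp_rot: [-180.0, -0.0, 106.1]
ft_force: [1.5, -0.4, 0.6]
finger_gap: 0.2
grip_force: 0.0
```

Emit:
step_arm(delta_pos=[[0,-0.25,0],[0,-0.25,0],[0,0,0],[0,0,0],[0,0,0]], spin=[0,0,0,0,0], gripper=1)

```text
time: 38.7
tool_pos: [505.2, -127.8, 206.0]
tcp_rot: [180.0, -0.0, 106.1]
ft_force: [-0.3, -0.3, -1.0]
finger_gap: 85.3
grip_force: 0.0
```

```bash
cat > chk.py <<'E'
from rim import *
import sys
s=r.sense(); print(s['time'],s['tool_pos'],s['ft_force'])
a=snap('side','s14');b=snap('top','t14')
def E(c):
    g=cv2.resize(cv2.cvtColor(c['pixels'],cv2.COLOR_BGR2GRAY),None,fx=4,fy=4,interpolation=3)
    return np.minimum(cv2.distanceTransform(255-cv2.Canny(g,50,120),cv2.DIST_L2,5)/4,3)
D=[E(a),E(b)]
def dark(c,P):
    g=cv2.cvtColor(c['pixels'],cv2.COLOR_BGR2GRAY); return cv2.remap(g,P[:,0].astype(np.float32).reshape(-1,1),P[:,1].astype(np.float32).reshape(-1,1),1).ravel()
def cost(k,q):
    R=pts(k,q);v=0
    for c,d in zip((a,b),D):
        P=proj(c,R[0])*4+1.5; v+=cv2.remap(d.astype(np.float32),P[:,0].astype(np.float32).reshape(-1,1),P[:,1].astype(np.float32).reshape(-1,1),1).mean()
        t=np.linspace(.08,.97,20)[:,None]; v+=dark(c,proj(c,R[1][0]*(1-t)+R[1][1]*t)).clip(30,140).mean()/40
    return v
from scipy.optimize import minimize
for k,p in(('L',[585,100.6,0,16,0]),('M',[585,100.6,8,-29,0]),('S',[585,100.6,12,-74,0])):
    # tilt about handle axis only
    best=min((minimize(lambda q:cost(k,q),np.array(p)+[0,0,dz,dy,0],method='Nelder-Mead',options=dict(initial_simplex=np.array(p)+np.vstack([np.zeros(5),np.diag([3,3,3,5,3])])+[0,0,dz,dy,0],maxiter=400)) for dz in(0,6) for dy in(-4,4)),key=lambda m:m.fun)
    print(k,np.round(best.x,1),round(best.fun,2),'nominal',round(cost(k,p),2),'+7mm',round(cost(k,np.array(p)+[0,0,7,0,0]),2))
g=cv2.cvtColor(a['pixels'],cv2.COLOR_BGR2GRAY)
for n,k,p in(('L','L',[585,100.6,0,16,0]),('M','M',[585,100.6,8,-29,0]),('S','S',[585,100.6,12,-74,0])):
    P=proj(a,pts(k,p)[0]);print(n,[(x,*np.round([P[abs(P[:,0]-x)<1.2][:,1].min(),P[abs(P[:,0]-x)<1.2][:,1].max()],1)) for x in(232,240,248)],np.round([P[:,0].min(),P[:,0].max()],1))
for x in(230,232,236,240,244,248,250): print(x,160,*g[160:200,x])
E
python3 chk.py
```

```text
38.7 [ 505.16109639 -127.83918396  206.03490995] [-0.25504508 -0.26593951 -0.95707768]
L [584.4 104.    3.4  15.5   3.9] 3.68 nominal 3.94 +7mm 3.89
M [578.  102.1  14.9 -28.6   4.7] 3.48 nominal 3.64 +7mm 3.69
S [592.6  93.   11.4 -77.   -3.6] 3.46 nominal 4.06 +7mm 4.03
L [(232, np.float64(169.7), np.float64(186.2)), (240, np.float64(168.2), np.float64(187.4)), (248, np.float64(168.4), np.float64(186.9))] [224.4 259.4]
M [(232, np.float64(167.8), np.float64(182.3)), (240, np.float64(166.2), np.float64(183.6)), (248, np.float64(166.5), np.float64(183.0))] [225.8 257.9]
S [(232, np.float64(166.7), np.float64(179.3)), (240, np.float64(165.0), np.float64(180.7)), (248, np.float64(165.4), np.float64(180.1))] [227.2 256.3]
230 160 41 41 43 36 41 33 39 41 38 42 27 31 28 23 24 27 32 67 95 90 82 119 119 101 91 103 92 93 95 96 96 97 97 82 90 82 80 148 159 156
232 160 39 30 42 77 109 64 47 48 41 30 32 43 34 35 41 33 35 28 36 113 109 94 99 104 102 90 106 102 97 99 99 98 99 101 96 92 92 92 93 86
236 160 52 50 45 35 38 51 60 95 107 87 83 80 63 61 60 58 57 81 84 91 103 91 100 112 92 99 105 108 108 101 101 102 107 105 106 91 87 95 98 91
240 160 52 59 97 156 165 130 109 103 100 106 106 103 104 105 102 108 105 90 93 95 89 89 106 108 85 97 106 106 92 97 102 105 102 103 102 120 92 92 95 94
244 160 157 155 149 155 157 129 115 105 108 107 104 106 107 105 105 107 105 95 95 97 94 93 104 107 92 103 106 109 99 101 103 106 105 103 103 101 98 97 97 95
248 160 152 152 153 152 154 158 124 110 107 102 101 103 103 104 100 105 102 102 97 92 103 98 96 88 102 104 97 87 101 102 104 105 101 100 103 79 94 87 95 96
250 160 154 154 152 153 154 156 152 149 146 127 127 130 126 126 123 126 123 121 147 120 90 101 99 91 99 97 108 107 104 103 102 101 99 103 96 98 104 97 95 99
```

Emit:
step_arm(delta_pos=[[0,-0.25,0.1],[0,-0.25,0.1],[0,-0.25,0.1],[0,-0.25,0],[0,-0.25,0],[0,0,0],[0,0,0]], spin=[0,0,0,0,0,0,0])

```text
time: 39.67
tool_pos: [505.3, -378.1, 265.3]
tcp_rot: [-180.0, -0.1, 106.1]
ft_force: [0.5, 0.5, 0.6]
finger_gap: 85.2
grip_force: 0.0
```

```bash
python3 chk.py; python3 - <<'E'
from h import *
a=load('s14');z=load('s0')
g=cv2.cvtColor(a['pixels'],cv2.COLOR_BGR2GRAY)
for y in range(164,190): print(y,222,*g[y,222:262])
for n,x,y,w,h in(('ram',172,160,30,25),('shaker',198,125,22,30),('jar',298,180,24,32)):
    print(n,(np.abs(a['pixels'].astype(int)-z['pixels'])[y:y+h,x:x+w].sum(2)>60).mean())
E
```

```text
39.675 [ 505.26064939 -378.08165016  265.3380713 ] [0.49959147 0.51494224 0.57714974]
L [591.7 114.   -3.7  11.   -5.9] 2.25 nominal 2.71 +7mm 2.62
M [589.4 102.3   5.4 -29.   -4.2] 2.23 nominal 2.78 +7mm 2.62
S [580.2 105.5   4.2 -70.3   2. ] 2.38 nominal 2.74 +7mm 3.41
L [(232, np.float64(169.7), np.float64(186.2)), (240, np.float64(168.2), np.float64(187.4)), (248, np.float64(168.4), np.float64(186.9))] [224.4 259.4]
M [(232, np.float64(167.8), np.float64(182.3)), (240, np.float64(166.2), np.float64(183.6)), (248, np.float64(166.5), np.float64(183.0))] [225.8 257.9]
S [(232, np.float64(166.7), np.float64(179.3)), (240, np.float64(165.0), np.float64(180.7)), (248, np.float64(165.4), np.float64(180.1))] [227.2 256.3]
230 160 163 161 161 160 159 160 162 163 165 140 156 110 97 101 98 98 94 120 130 104 94 157 127 113 107 169 113 93 96 102 97 97 100 86 92 96 95 93 94 95
232 160 161 161 158 160 161 159 162 143 143 133 116 116 117 119 119 121 118 116 118 153 124 117 121 132 124 119 109 106 99 102 105 103 100 103 99 93 93 98 94 98
236 160 159 158 161 157 159 162 149 174 142 134 133 132 132
[... 4287 characters left out ...]
114 82 92 71 62 41 52 49 51
186 222 159 161 165 75 95 103 106 112 113 95 109 114 114 123 139 135 132 139 141 132 135 137 134 131 130 124 143 161 159 86 92 107 98 101 94 104 80 48 49 42
187 222 161 162 162 74 91 105 112 96 93 96 106 93 91 96 115 116 122 116 118 120 170 168 164 179 167 116 99 111 140 123 120 98 99 99 94 110 83 46 46 46
188 222 160 161 159 129 90 102 94 94 96 99 99 97 100 104 108 92 96 94 91 90 114 107 111 132 148 143 125 124 129 126 127 97 96 94 91 107 99 42 51 47
189 222 166 163 165 162 89 105 92 96 102 98 102 104 102 103 105 103 102 103 101 101 101 101 135 133 137 138 131 134 130 130 123 97 95 94 92 104 108 41 44 43
ram 0.058666666666666666
shaker 0.0
jar 0.15885416666666666
```

```bash
python3 -c "
from bench import r
print(r.hand_in())"
```

```text
the job is handed in; nothing more can be done
None
```

The nest is finished and handed in: medium pan in large, small in medium, pressed down to a hard stop, handles fanned about 45° each the same way, everything let go. The rim edges measured in the last side image match fully seated heights, and no verdict came back at hand-in.

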